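Load the inspected collars on the carrier and lock them with the hitch pin

ROBOT

A 6-joint arm with a two-finger parallel gripper is mounted at the origin on the work surface. World frame = base frame: x ahead of the robot, y to its left, z up, the work surface at z = 0. Lengths are in mm, angles in rad, forces in N, time in s.
With the tool pointing down it reaches from about 275 to 750 mm from the base axis. Payload 10.2 kg.
Tool frame: the origin (TCP) lies at the very end of the fingers, on their centre line; the grasp point (between the pads) lies 19 mm behind it; z points along the fingers, y is the line along which they close (so a half turn about z gives the same grasp; the last joint's range is limited). The gripper opens to 88 mm and grips with 3 to 60 N. Pads are 18 mm wide; open, the fingers measure 123 mm over their backs; the gripper's body (75 mm by 187 mm) begins 45 mm behind the grasp point.
Start: joints at [0.885, 0.313, 1.498, -0, 1.331, -0.223], TCP at [234.402, 469.773, 238.72] pointing down, gripper open.
Joint ranges: [-2.94, 2.94], [-0.97, 2.17], [0.19, 2.56], [-1.23, 4.37], [0.02, 3.11], [-2.88, 2.88]. Speed limits (rad/s): [2.39, 2.39, 3.01, 3.14, 3.14, 3.14].

INTERFACE

Orientations are given as a rotation vector (axis times angle).
In Python, from rig import readout, grab_frame, camera_params, arm gives the robot as it stands.
- The arm moves only by the tool jog_arm, never from a script. Its argument "deltas" is a list of rows, each a list of 6 numbers: the shift along the tool's x, y, z in units of 40 cm (1.0 is 40 cm), then the turn, a rotation vector about the tool's x, y, z in units of 120 degrees (1.0 is 120 degrees). In form: [[x, y, z, ax, ay, az], ...]. A call has 1 to 10 rows; each row shifts and turns the commanded pose from where the row before left it, along the tool's axes as they then stand; what a row does not reach is not made up. A row lasts 1/10 s, in which the tool goes at most 50 mm and 8.59 degrees, less where a joint would pass 70% of its speed; a pose out of reach is approached as far as the arm can. A call with a number of a shift or a turn outside -1 to 1 is refused whole. A call with a gripper value outside its range is refused whole. "gripper" is the opening, from -1 (shut) to 1 (fully open), set as the call begins (left out, the last holds). The fingers move at their own pace and stop on an object; "grip_force" is the grip in N (left out, the last holds). Time passes only in rows, so rows that do not move let the fingers close. It gives the time, the measured TCP pose, the force, the opening and the grip force at its end, in the units of the state.
- readout.observe(): the state, without advancing time (a new reading comes with each control period).
- grab_frame(name): name is "scene" or "top"; returns the picture (420x560x3 uint8, blue, green, red); there is no depth.
- camera_params(name): a dict with "camera_matrix" (3x3 intrinsics, pixels), "view" (4x4, takes a point from world to camera coordinates). Camera axes: x right, y up, looking along -z (the intrinsics and any distortion apply to the point x, -y, -z); pixel columns grow to the right and rows downward; lengths in mm; the calibration is good to about 2 mm. A picture is of the moment at which its call begins. camera_params takes no time and is no camera call.
- arm.finish_job(): hands the job in; it is judged then, once.
The state is a dict: "t": time; "q": joint angles; "joint_vel": joint speeds; "tau": joint torques, N m; "tcp_pos": TCP position; "eef_rot": TCP orientation; "ft_force": force on the tool from outside, world axes, zero at the start; "torque": the same for the moment, N m; "finger_gap": opening from 0.0 (shut) to 1.0 (fully open); "grasp_force": force on a finger pad.
Only numpy, scipy, OpenCV 4.12 (cv2) and the standard library are available. Lean on these libraries where they do the work, as an engineer would, in place of code of your own. Each camera call takes 0.05 s, during which the arm holds its last target. There are 200 camera calls.

TASK

Thread every green-tagged collar on the bench fully home down the carrier's post, largest at the bottom and smallest on top, and lay every red-tagged collar in the red reject tray. Once all the green ones are on, push the hitch pin with its loop open through the cross hole above them until its shoulder meets the post, then swing the sprung loop over the post's end until it lies right down in front of the pin's nose. Do not disturb the yellow tin, the mandrel or the blue pot.

Things in the scene. Friction and masses are not known exactly. Their poses are not given: they have to be found in the camera images.
- carrier: fixed carrier: aluminium base plate 150 x 130 x 12 mm (x, y, z), on it a white pad 90 x 90 x 8 mm and a vertical round steel post of diameter 36 mm up to 69 mm over the bench; above that a rectangular head 28 (x) by 22 mm (y) up to 88 mm, then a cap 20 x 15 mm up to 90 mm. A cross hole pierces the head along x. Origin on the post's axis at bench level; -x faces the robot within 20 degrees
- seat (a point): centre of the seat (top of the white pad, on the post's axis, 20 mm over the bench): a collar that is fully home at the bottom has its origin here, the next ones 15 and 30 mm above
- hole_mid (a point): middle of the cross hole, on the post's axis, 77 mm over the bench. The hole runs along x of the carrier: 28 mm long, 16 mm wide (y) and 16 mm high (69 to 85 mm over the bench), both ends open, mouths flat at x = -14 and +14 mm. Three stacked collars reach only to 65 mm
- hitch_pin: loose hitch pin, 0.29 kg, lies flat, loop open. x points to the nose, z up; origin on the underside at the shoulder's front. Square steel shank 13 x 13 mm to x = 48, thinner nose 8 x 8 mm to x = 60 mm. Steel shoulder x = -16 to 0, 22 mm wide, 26 high; blue handle x = -70 to -16, 16 wide, 26 high. Undersides all level. Goes in along x, z up; home: origin 14 mm from the post's axis, 69 to 72 mm high
- pin_grip (a point): where to grip the hitch pin: on its blue handle, x = -48, y = 0, z = 14 mm in the pin's frame; 16 mm wide across y; a gripper held upright here clears the open loop
- pin_mid (a point): middle of the shank's working length, x = 14, z = 6.5 mm in the pin's frame: it lies at hole_mid when the pin is home
- loop (a joint): angle of the sprung loop (rad): 0 shut, along the shank with its bar just beyond the nose (68 mm ahead of the pin's origin, 12 mm above its underside); 1.15 fully open. Hinge across the pin (y) at x = -8, z = 20 mm. Sprung to shut on a stiff hinge, so it stays where left: 1.5 N at the bar presses it down, 3 N lifts it. Legs of 6 mm wire 56 mm apart pass either side of the post
- loop_bar (a point): middle of the loop's cross bar (orange sleeve, 11 mm thick, 40 mm long), 76.4 mm from the hinge axis; fully open it stands 30 mm ahead of the pin's origin and 86 mm above the pin's underside
- good_large: large machined aluminium collar with a green tag ring round its upper edge: outside diameter 66 mm, bore 41 mm (wall 12.5 mm), 15 mm high, about 120 g; lies flat on the bench at the start; origin at the centre of its underside, z up along the bore. Always present.
- good_medium: medium machined aluminium collar with a green tag ring round its upper edge: outside diameter 58 mm, bore 41 mm (wall 8.5 mm), 15 mm high, about 90 g; lies flat on the bench at the start; origin at the centre of its underside, z up along the bore. Always present.
- good_small: small machined aluminium collar with a green tag ring round its upper edge: outside diameter 50 mm, bore 41 mm (wall 4.5 mm), 15 mm high, about 60 g; lies flat on the bench at the start; origin at the centre of its underside, z up along the bore. May be absent.
- bad_large: large machined aluminium collar with a red tag ring round its upper edge: outside diameter 66 mm, bore 41 mm (wall 12.5 mm), 15 mm high, about 120 g; lies flat on the bench at the start; origin at the centre of its underside, z up along the bore. May be absent.
- bad_medium: medium machined aluminium collar with a red tag ring round its upper edge: outside diameter 58 mm, bore 41 mm (wall 8.5 mm), 15 mm high, about 90 g; lies flat on the bench at the start; origin at the centre of its underside, z up along the bore. May be absent.
- bad_small: small machined aluminium collar with a red tag ring round its upper edge: outside diameter 50 mm, bore 41 mm (wall 4.5 mm), 15 mm high, about 60 g; lies flat on the bench at the start; origin at the centre of its underside, z up along the bore. May be absent.
- reject_tray: fixed red reject tray, open on top, 250 x 160 mm outside (x, y), walls 4 mm thick and 25 mm high, floor 4 mm thick; origin at the centre of its underside
- grease_tin: bystander: closed yellow tin standing upright, 60 mm in diameter, 70 mm high; origin at the centre of its underside
- mandrel: bystander: turned steel mandrel standing upright, 56 mm in diameter at the foot, 100 mm high; origin at the centre of its underside
- nut_pot: bystander: open blue pot, 90 mm in diameter, 60 mm high; origin at the centre of its underside

How it is judged (in metres and radians):
On the way, in this order (a step that is already met when the one before it is completed fails the run):
1. all green-tagged collars present are fully home on the post, largest at the bottom (horizontal distance between each of good_large, good_medium, good_small and seat below 0.006 m and z of good_large in the frame of seat between -0.004 and 0.005 m and angle between each of good_large, good_medium, good_small's own z axis and vertical below 0.12 rad and z of good_medium in the frame of seat between 0.011 and 0.02 m and z of good_small in the frame of seat between 0.026 and 0.035 m), for 0.2 s.
2. the hitch pin is through the cross hole, shoulder up to the post, its loop still open, the collars in place (all of step 1 and distance between pin_mid and hole_mid below 0.008 m and angle between the x axis of hitch_pin and the x axis of carrier, either way round below 0.2 rad and value of joint loop above 0.7 rad), for 0.2 s.
3. the loop is swung over the post's end and shut (distance between pin_mid and hole_mid below 0.008 m and angle between the x axis of hitch_pin and the x axis of carrier, either way round below 0.2 rad and value of joint loop below 0.12 rad), for 0.2 s.
At the end, for the whole second after the job is handed in: green collars fully home on the post in order large, medium, small (within 4 mm of their levels, 6 mm of the axis, flat); pin through the cross hole, shoulder up to the post (within 8 mm); loop shut (below 0.12 rad); red collars inside the reject tray; all at rest (all of step 1 and all of step 3 and x of bad_large in the frame of reject_tray between -0.115 and 0.115 m and y of bad_large in the frame of reject_tray between -0.07 and 0.07 m and height (world z) of each of bad_large, bad_medium, bad_small below 0.04 m and x of bad_medium in the frame of reject_tray between -0.115 and 0.115 m and y of bad_medium in the frame of reject_tray between -0.07 and 0.07 m and x of bad_small in the frame of reject_tray between -0.115 and 0.115 m and y of bad_small in the frame of reject_tray between -0.07 and 0.07 m and linear speed of each of good_large, good_medium, good_small, bad_large, bad_medium, bad_small, hitch_pin below 0.03 m/s); the robot touches nothing.
It fails at once if the yellow tin is disturbed (moved more than 40 mm) (distance of grease_tin from where it was at the start of the episode above 0.04 m).
It fails at once if the mandrel is disturbed (moved more than 40 mm) (distance of mandrel from where it was at the start of the episode above 0.04 m).
It fails at once if the blue pot is disturbed (moved more than 40 mm) (distance of nut_pot from where it was at the start of the episode above 0.04 m).
Of good_small, bad_large, bad_medium, bad_small only 2 to 4 are there at a start; the rules pass over those that are not, and their reading is None.
At some moment in a run one of good_large, good_medium, good_small, bad_large, bad_medium, bad_small may be knocked a few centimetres aside while the robot is not near it.
It also fails if it takes over 210 s, if anything falls off the work surface, if the arm or the gripper's body presses on something with over 40 N, if the wrist force passes 120 N, or if a joint passes its speed limit or range.

## Working session

There is one attempt and no reset: what is moved stays moved. The work goes in short steps, Python scripts to look and compute and a tool call to move; the robot and the scene stay as the last step left them, time stands still between calls to the robot, and variables do not carry over. Pictures are saved under pics/ and viewed, at most 18 in all, crops included, and the job is handed in when it is done.

Besides the shell and the picture viewer there is one more tool, called after "Emit:" as name(argument=value, ...), one argument or row to a line, values as JSON. jog_arm: Moves the arm, as the interface text tells. Shifts and turns lie within -1 to 1; 1 stands for 40 cm of shift or 120 degrees of turn. Its arguments: {"type":"object","properties":{"deltas":{"type":"array","items":{"type":"array","items":{"type":"number","minimum":-1,"maximum":1}}},"gripper":{"type":"number"},"grip_force":{"type":"number"}},"required":["deltas"]}

```bash
ls; mkdir -p pics; python3 - <<'E'
from rig import readout, grab_frame, camera_params, arm
import cv2
for n in("scene","top"):
    p=camera_params(n);print(n,p)
    cv2.imwrite(f"pics/{n}0.png",grab_frame(n))
print(readout.observe())
E
```

```text
pics
scene {'camera_matrix': array([[420.83645279,   0.        , 283.13745683],
       [  0.        , 420.83645279, 210.01271179],
       [  0.        ,   0.        ,   1.        ]]), 'view': array([[ 5.14762970e-01,  8.57244761e-01, -1.22680221e-02,
        -2.87407044e+02],
       [-7.14983980e-01,  4.37145814e-01,  5.45620239e-01,
         3.88522090e+02],
       [ 4.73093006e-01, -2.72093656e-01,  8.37942749e-01,
        -1.27920636e+03],
       [ 0.00000000e+00,  0.00000000e+00,  0.00000000e+00,
         1.00000000e+00]])}
top {'camera_matrix': array([[470.00075003,   0.        , 281.24990952],
       [  0.        , 470.00075003, 207.26413836],
       [  0.        ,   0.        ,   1.        ]]), 'view': array([[ 5.82756446e-04, -9.99959196e-01,  9.01481167e-03,
        -2.44968387e+01],
       [ 9.98173292e-01,  1.12628111e-03,  6.04053925e-02,
        -6.02676086e+02],
       [-6.04130810e-02,  8.96314260e-03,  9.98133218e-01,
        -1.25822899e+03],
       [ 0.00000000e+00,  0.00000000e+00,  0.00000000e+00,
         1.00000000e+00]])}
{'t': 0.1, 'q': array([ 8.84590813e-01,  3.13382676e-01,  1.49829179e+00,  2.91464495e-06,
        1.33099384e+00, -2.23410542e-01]), 'joint_vel': array([ 1.22197259e-03, -5.88235224e-04, -7.60265623e-04, -1.57584098e-04,
       -6.56557979e-05,  7.19261851e-04]), 'tau': array([ 3.09841613e-03, -4.02812219e+01, -2.52647549e+01,  6.95633073e-02,
        3.42694495e-02, -1.49964171e-05]), 'tcp_pos': array([234.27552375, 469.61243807, 238.25021097]), 'eef_rot': array([-7.20378556e-01, -3.05739630e+00,  1.51568941e-03]), 'ft_force': array([-0.00859376,  0.2716971 , -0.34541409]), 'torque': array([ 0.01919963, -0.06484209,  0.02304459]), 'grasp_force': 0.0, 'finger_gap': 1.002464115809658}
```

View pics/top0.png

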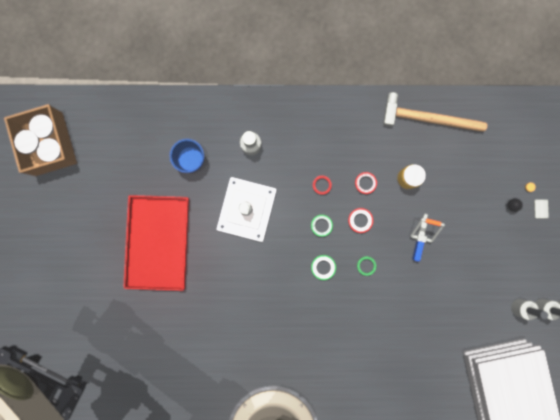

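View pics/scene0.png

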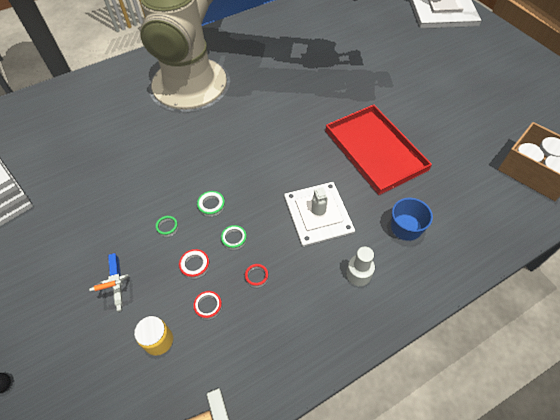

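The top view shows six collars: green large (324,267), medium (321,225) and small (367,266), and red small (322,185), medium (366,183) and large (361,220). The tray is at (157,243), the carrier at (246,209) and the pin at (420,240). Next I convert these to positions, cross-checking the two views.

```bash
cat > vis.py <<'E'
import numpy as np, cv2
from rig import readout, grab_frame, camera_params
from scipy.spatial.transform import Rotation as R
P={n:camera_params(n) for n in("scene","top")}
def ray(n,u,v):
    K,V=P[n]["camera_matrix"],P[n]["view"]
    d=np.linalg.solve(K,[u,v,1.]); d=np.array([d[0],-d[1],-d[2]])
    return -V[:3,:3].T@V[:3,3], V[:3,:3].T@d
def plane(n,u,v,z):
    o,d=ray(n,u,v); return (o+d*(z-o[2])/d[2])
def proj(n,p):
    K,V=P[n]["camera_matrix"],P[n]["view"]
    c=V[:3,:3]@np.asarray(p,float)+V[:3,3]; h=K@[c[0],-c[1],-c[2]]; return h[:2]/h[2]
def two(a,b):  # pixels in scene, top -> 3d point, gap
    (o1,d1),(o2,d2)=ray("scene",*a),ray("top",*b)
    s=np.linalg.lstsq(np.c_[d1,-d2],o2-o1,rcond=None)[0]
    p,q=o1+d1*s[0],o2+d2*s[1]; return (p+q)/2,np.linalg.norm(p-q)
def mask(im,c):
    h,s,v=cv2.split(cv2.cvtColor(im,cv2.COLOR_BGR2HSV)); h=h.astype(int)
    ok=(s>110)&(v>60)
    m={"red":(h<6)|(h>172),"green":(h>45)&(h<85),"blue":(h>105)&(h<125),"orange":(h>=6)&(h<14),"yellow":(h>=15)&(h<35)}[c]
    return (ok&m).astype(np.uint8)
def blobs(n,im,c,amin=15):
    out=[]
    for k in cv2.findContours(mask(im,c),cv2.RETR_EXTERNAL,cv2.CHAIN_APPROX_NONE)[0]:
        h=cv2.convexHull(k); M=cv2.moments(h)
        if M["m00"]>amin: out.append((M["m10"]/M["m00"],M["m01"]/M["m00"],M["m00"],k))
    return out
def rings(z=13):
    r={}
    for n in("top","scene"):
        im=grab_frame(n)
        for c in("green","red"):
            for u,v,a,k in blobs(n,im,c,60):
                if a>1500: continue
                p=plane(n,u,v,z); e=cv2.fitEllipse(k); d=plane(n,u+e[1][1]/2,v,z)-plane(n,u-e[1][1]/2,v,z)
                print(n,c,np.round((u,v)),"xy",np.round(p[:2],1),"diam",round(np.linalg.norm(d),1))
def to(x,y,z,yaw=None):  # remaining shift in tool axes, in units
    s=readout.observe(); T=R.from_rotvec(s["eef_rot"])
    print("tcp",np.round(s["tcp_pos"],1),"F",np.round(s["ft_force"],1),"gap",round(s["finger_gap"]*88,1),"t",s["t"])
    print("shift units",np.round(T.inv().apply(np.array([x,y,z])-s["tcp_pos"])/400,4))
    ty=T.apply([0,1,0]); print("closing yaw deg",round(np.degrees(np.arctan2(ty[1],ty[0])),2),"tilt",np.round(T.apply([0,0,1]),4))
E
python3 - <<'E'
from vis import *
rings()
for n in("top","scene"):
    im=grab_frame(n)
    for c in("red","blue","orange","yellow"):
        for u,v,a,k in blobs(n,im,c,25):
            if a<1500 and c=="red": continue
            r=cv2.minAreaRect(k); print(n,c,np.round((u,v),1),a,"rect",np.round(r[0],1),np.round(r[1],1),round(r[2],1),"xy0",np.round(plane(n,u,v,0)[:2]))
to(400,0,150)
t=grab_frame("top")[170:280,205:460]; s=grab_frame("scene")[170:260,270:370]
cv2.imwrite("pics/c1.png",np.vstack([cv2.resize(t[:85,5:85],(800,850//2*1),interpolation=3)[:300],cv2.resize(t[20:100,175:255],(800,800),interpolation=3)[100:400]]))
cv2.imwrite("pics/c1.png",np.hstack([cv2.resize(t[0:80,5:85],(400,400),interpolation=3),cv2.resize(t[20:100,175:255],(400,400),interpolation=3)]))
cv2.imwrite("pics/c2.png",np.hstack([cv2.resize(grab_frame("scene")[175:255,278:358],(400,400),interpolation=3),cv2.resize(grab_frame("scene")[240:320,75:155],(400,400),interpolation=3)]))
E
```

```text
top green [366. 266.] xy [ 444.8 -254.8] diam 46.4
top red [363. 188.] xy [ 655.8 -248.7] diam 66.7
top red [322. 185.] xy [ 664.8 -135. ] diam 49.7
scene green [233. 236.] xy [ 555.9 -132.8] diam 57.1
scene green [166. 225.] xy [ 446.8 -253.6] diam 49.7
scene green [210. 202.] xy [ 442.6 -136.4] diam 65.3
scene red [207. 304.] xy [ 672.7 -254.5] diam 59.2
scene red [256. 274.] xy [ 667.2 -134. ] diam 49.6
scene red [193. 263.] xy [ 570.1 -239. ] diam 67.2
top red [155.9 242.6] 5707.5 rect [155.8 242.6] [61.3 94.3] 2.6 xy0 [507. 319.]
top blue [418.  251.2] 136.0 rect [418.  251.3] [ 7.6 19.4] 13.0 xy0 [ 483. -400.]
top blue [186.6 155.7] 865.5 rect [186.8 155.8] [33.2 32.5] 45.0 xy0 [747. 238.]
top orange [433.2 221.9] 58.0 rect [432.9 221.9] [14.3  4.6] 14.0 xy0 [ 564. -443.]
top yellow [530.  186.9] 54.5 rect [530. 187.] [8. 8.] 90.0 xy0 [ 661. -715.]
top yellow [403.7 179.4] 126.5 rect [403.1 179.7] [19.7  8.5] 66.0 xy0 [ 682. -363.]
scene red [377.2 148.6] 5051.0 rect [377.2 146.8] [101.3  60.5] 49.4 xy0 [511. 322.]
scene blue [113.4 264.4] 202.0 rect [113.5 263.8] [21.7 10.3] 8
[... 396 characters left out ...]
 4.5] [ 9. 11.] 90.0 xy0 [-739. -396.]
scene yellow [203.4 416.3] 90.0 rect [200.5 415.5] [ 7. 21.] 90.0 xy0 [ 860. -353.]
scene yellow [157.4 339.7] 698.5 rect [158.7 340.6] [25.1 33.3] 46.2 xy0 [ 684. -373.]
scene yellow [102.7 285.1] 30.5 rect [103.5 284.9] [ 1.9 19.9] 76.0 xy0 [ 510. -431.]
scene yellow [535.7 160.8] 2943.5 rect [541.2 159.3] [65.6 59.5] 28.7 xy0 [759. 646.]
scene yellow [533.4  19. ] 2173.5 rect [526.  27.] [54. 66.] 90.0 xy0 [ 327. 1133.]
scene yellow [124.7  13.4] 81.0 rect [124.8  13.4] [29.1  3.2] 71.6 xy0 [-451.  -44.]
tcp [234.4 469.7 238.5] F [ 0.  -0.5  0.5] gap 88.4 t 0.3
shift units [-0.8948 -0.8658  0.2216]
closing yaw deg 63.48 tilt [-2.e-04 -3.e-04 -1.e+00]
```

View pics/c1.png

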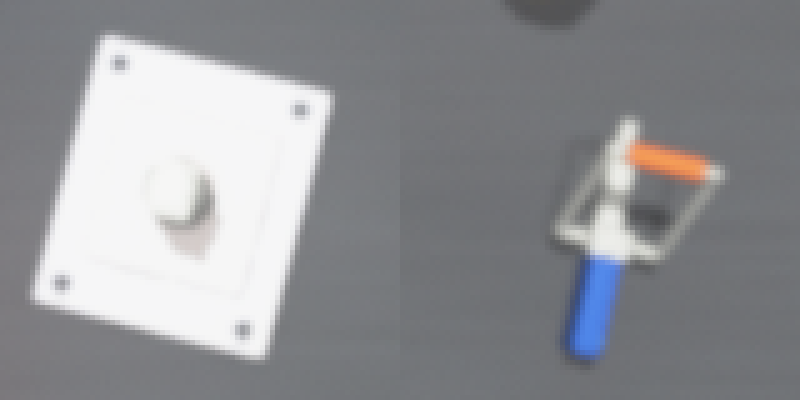

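View pics/c2.png

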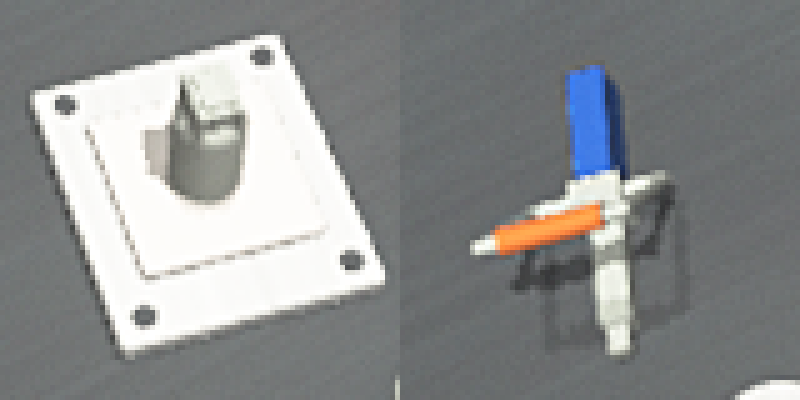

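The crops show the carrier with its four plate holes, x axis pointing up the image and yawed about -15°, and the pin nearly parallel to it with its nose away from the robot. I'll measure the hole centres and the pin, and loosen the colour threshold for the rings.

```bash
sed -i 's/ok=(s>110)/ok=(s>75)/' vis.py; cat > c.py <<'E'
from vis import *
H={"top":[(119,63),(300,109),(242,329),(61,283)],"scene":[(262,55),(65,105),(351,260),(143,315)]}
off={"top":(210,170),"scene":(278,175)}
px={}
for n in H:
    g=cv2.cvtColor(grab_frame(n),cv2.COLOR_BGR2GRAY).astype(float); px[n]=[]
    for a,b in H[n]:
        u,v=int(round(a/5+off[n][0]-.5)),int(round(b/5+off[n][1]-.5))
        w=g[v-3:v+4,u-3:u+4]; w=np.clip(np.percentile(w,70)-15-w,0,None); yy,xx=np.mgrid[v-3:v+4,u-3:u+4]
        px[n].append(((xx*w).sum()/w.sum(),(yy*w).sum()/w.sum()))
    q=np.array([plane(n,*p,12)[:2] for p in px[n]]); q=q[np.argsort(-q[:,0])]
    print(n,np.round(q,1).tolist(),"centre",np.round(q.mean(0),1))
    f=q[:2][np.argsort(-q[:2,1])]; b=q[2:][np.argsort(-q[2:,1])]
    for v in (f-b): print("yaw x",round(np.degrees(np.arctan2(v[1],v[0])),2),round(np.hypot(*v),1))
    for v in (f[0]-f[1],b[0]-b[1]): print("yaw y-90",round(np.degrees(np.arctan2(v[1],v[0]))-90,2),round(np.hypot(*v),1))
for n in("top","scene"):
    for u,v,a,k in blobs(n,grab_frame(n),"blue",60):
        p=plane(n,u,v,26)
        if p[1]<-300:
            l=[plane(n,*c,26)[:2] for c in cv2.boxPoints(cv2.minAreaRect(k))]; print(n,"handle",np.round(p,1),np.round(l,1).tolist())
E
python3 c.py; python3 -c "
from vis import *
rings()"
```

```text
top [[671.7, 106.8], [646.1, 7.7], [551.4, 137.6], [525.9, 38.7]] centre [598.8  72.7]
yaw x -14.35 124.2
yaw x -14.47 124.2
yaw y-90 -14.5 102.4
yaw y-90 -14.46 102.1
scene [[672.6, 107.5], [647.4, 8.9], [553.4, 138.7], [527.5, 40.1]] centre [600.2  73.8]
yaw x -14.67 123.2
yaw x -14.55 123.9
yaw y-90 -14.36 101.7
yaw y-90 -14.75 102.0
top handle [ 484.7 -392.3   26. ] [[460.0, -374.2], [513.4, -387.0], [508.3, -410.1], [454.9, -397.2]]
scene handle [ 490.4 -391.    26. ] [[456.8, -395.3], [466.5, -373.6], [519.8, -386.4], [510.3, -407.4]]
top green [366. 266.] xy [ 444.9 -254.2] diam 51.4
top green [323. 267.] xy [ 440.7 -137.6] diam 65.8
top green [321. 225.] xy [ 553.7 -133.6] diam 58.0
top red [360. 220.] xy [ 568.1 -240. ] diam 68.6
top red [322. 185.] xy [ 665.4 -134.7] diam 52.9
top red [366. 183.] xy [ 670.5 -255.4] diam 60.4
scene green [233. 236.] xy [ 555.8 -132.3] diam 58.1
scene green [166. 225.] xy [ 446.3 -253.5] diam 50.9
scene green [210. 202.] xy [ 442.4 -136.5] diam 66.7
scene red [207. 304.] xy [ 672.6 -254.5] diam 60.0
scene red [256. 274.] xy [ 667.  -134.1] diam 50.2
scene red [193. 263.] xy [ 569.9 -239.2] diam 67.9
```

Both views agree within 2 mm:

| Item | Position (mm) |
|---|---|
| Carrier | (599.5, 73.2), yaw -14.5° |
| Green large | (441.6, -137.1) |
| Green medium | (554.8, -133) |
| Green small | (445.6, -253.9) |

I'm moving to the large green collar now.

Emit:
jog_arm(
  deltas=[
    [0,0,0,0,0,-0.05],
    [0,0,0,0,0,-0.05],
    [-0.055,-0.0837,0.01,0,0,0],
    [-0.055,-0.0837,0.01,0,0,0],
    [-0.055,-0.0837,0.01,0,0,0],
    [-0.055,-0.0837,0.01,0,0,0],
    [-0.055,-0.0837,0.01,0,0,0],
    [-0.055,-0.0837,0.01,0,0,0],
    [-0.055,-0.0837,0.01,0,0,0],
    [-0.055,-0.0837,0.01,0,0,0],
  ],
  gripper=1,
  grip_force=20,
)

```text
t: 1.8
tcp_pos: [337.9, 164.9, 206.8]
eef_rot: [0.396, 3.116, 0.0]
ft_force: [1.5, 0.5, 0.0]
finger_gap: 0.997
grasp_force: 0.0
```

Emit:
jog_arm(
  deltas=[
    [-0.055,-0.0837,0.02,0,0,0],
    [-0.055,-0.0837,0.02,0,0,0],
    [-0.055,-0.0837,0.02,0,0,0],
    [-0.055,-0.0837,0.02,0,0,0],
    [-0.055,-0.0837,0.02,0,0,0],
    [-0.055,-0.0837,0.02,0,0,0],
    [-0.055,-0.0837,0.02,0,0,0],
    [-0.055,-0.0837,0.02,0,0,0],
    [0,0,0,0,0,0],
    [0,0,0,0,0,0],
  ],
)

```text
t: 2.8
tcp_pos: [440.7, -137.2, 142.5]
eef_rot: [-0.399, -3.115, -0.001]
ft_force: [0.2, 0.9, 0.5]
finger_gap: 1.0
grasp_force: 0.0
```

```bash
python3 -c "
from vis import *
rings(); to(441.6,-137.1,5)"
```

```text
top green [367. 262.] xy [ 455.5 -258. ] diam 45.1
top green [320. 225.] xy [ 554.8 -129.1] diam 57.3
top red [360. 220.] xy [ 568.  -239.9] diam 68.3
top red [322. 185.] xy [ 665.4 -134.8] diam 53.1
top red [366. 183.] xy [ 670.5 -255.4] diam 60.2
scene green [233. 236.] xy [ 555.8 -132.3] diam 58.4
scene green [166. 225.] xy [ 446.4 -253.3] diam 50.6
scene green [210. 202.] xy [ 442.3 -136.6] diam 66.7
scene red [207. 304.] xy [ 672.6 -254.5] diam 60.1
scene red [256. 274.] xy [ 667.1 -134.1] diam 50.1
scene red [193. 263.] xy [ 569.9 -239.2] diam 67.9
tcp [ 440.7 -136.2  142.9] F [-0.3  0.4  0.1] gap 87.6 t 2.9
shift units [-0.0029 -0.0017  0.3447]
closing yaw deg 75.53 tilt [-1.e-04  2.e-04 -1.e+00]
```

Emit:
jog_arm(
  deltas=[
    [-0.003,-0.002,0.1,0,0,0],
    [0,0,0.1,0,0,0],
    [0,0,0.1,0,0,0],
    [0,0,0.044,0,0,0],
    [0,0,0,0,0,0],
  ],
)

```text
t: 3.4
tcp_pos: [440.7, -136.5, 3.7]
eef_rot: [-0.394, -3.113, -0.003]
ft_force: [-0.0, -0.0, 0.5]
finger_gap: 1.0
grasp_force: 0.0
```

Emit:
jog_arm(
  deltas=[
    [0,0,0,0,0,0],
    [0,0,0,0,0,0],
    [0,0,0,0,0,0],
    [0,0,0,0,0,0],
    [0,0,0,0,0,0],
    [0,0,0,0,0,0],
  ],
  gripper=-1,
  grip_force=20,
)

```text
t: 4.0
tcp_pos: [442.4, -138.3, 6.2]
eef_rot: [0.396, 3.115, -0.001]
ft_force: [-1.1, 1.7, 8.2]
finger_gap: 0.73
grasp_force: 20.0
```

Emit:
jog_arm(
  deltas=[
    [0,0,-0.095,0,0,0],
    [0,0,-0.095,0,0,0],
    [0,0,-0.097,0,0,0],
    [-0.036,0.087,0,0,0,0],
    [-0.036,0.087,0,0,0,0],
    [-0.036,0.087,0,0,0,0],
    [-0.036,0.087,0,0,0,0],
    [-0.036,0.087,0,0,0,0],
    [-0.036,0.087,0,0,0,0],
    [-0.036,0.087,0,0,0,0],
  ],
)

```text
t: 5.0
tcp_pos: [601.1, 73.9, 120.2]
eef_rot: [0.397, 3.116, -0.0]
ft_force: [0.4, -0.6, -0.9]
finger_gap: 0.727
grasp_force: 20.0
```

Emit:
jog_arm(
  deltas=[
    [0,0,0,0,0,0],
    [0,0,0,0,0,0],
  ],
)

```text
t: 5.2
tcp_pos: [600.2, 72.8, 119.8]
eef_rot: [-0.395, -3.116, 0.0]
ft_force: [1.2, -0.8, -1.8]
finger_gap: 0.724
grasp_force: 20.0
```

```bash
python3 -c "
from vis import *
to(599.5,73.2,40); rings(110)
cv2.imwrite('pics/p1.png',np.hstack([cv2.resize(grab_frame('scene')[140:260,250:410],(640,480),interpolation=3)]))"
```

```text
tcp [600.2  72.8 119.8] F [ 1.2 -0.8 -1.8] gap 63.7 t 5.2
shift units [0.002  0.0007 0.1994]
closing yaw deg 75.55 tilt [-5.e-04 -2.e-04 -1.e+00]
top green [366. 266.] xy [ 451.  -235.9] diam 47.5
top green [321. 225.] xy [ 551.6 -124.3] diam 53.9
top red [360. 220.] xy [ 564.7 -222.6] diam 63.1
top red [322. 185.] xy [ 654.7 -125.4] diam 49.0
top red [366. 183.] xy [ 659.5 -237. ] diam 55.8
scene green [233. 236.] xy [ 610.4 -148.3] diam 51.5
scene green [166. 225.] xy [ 513.6 -255.4] diam 44.8
scene green [324. 185.] xy [599.6  82.2] diam 62.1
scene red [207. 304.] xy [ 713.8 -256.5] diam 53.2
scene red [256. 274.] xy [ 708.9 -149.9] diam 44.4
scene red [193. 263.] xy [ 623. -243.] diam 59.9
```

View pics/p1.png

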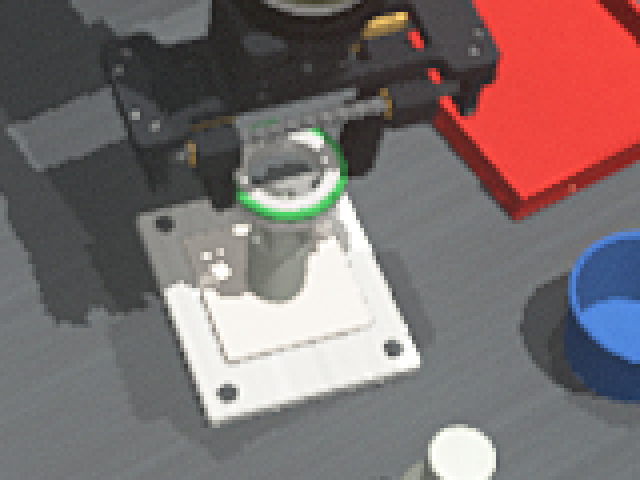

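The collar is held level above the post, at about (290,175) in the crop. I'll lower it in stages and watch the force.

Emit:
jog_arm(
  deltas=[
    [0.002,0,0.04,0,0,0],
    [0,0,0.03,0,0,0],
    [0,0,0.02,0,0,0],
    [0,0,0.01,0,0,0],
    [0,0,0,0,0,0],
  ],
)

```text
t: 5.85
tcp_pos: [599.5, 72.5, 79.5]
eef_rot: [-0.397, -3.116, 0.0]
ft_force: [-0.4, -0.6, -1.6]
finger_gap: 0.727
grasp_force: 20.0
```

Emit:
jog_arm(
  deltas=[
    [0,0,0.02,0,0,0],
    [0,0,0.02,0,0,0],
    [0,0,0,0,0,0],
  ],
)

```text
t: 6.15
tcp_pos: [599.1, 72.7, 62.6]
eef_rot: [-0.397, -3.114, 0.0]
ft_force: [-0.2, -0.5, -1.2]
finger_gap: 0.728
grasp_force: 20.0
```

Emit:
jog_arm(
  deltas=[
    [0,0,0.03,0,0,0],
    [0,0,0.03,0,0,0],
    [0,0,0.018,0,0,0],
    [0,0,0,0,0,0],
    [0,0,0,0,0,0],
  ],
)

```text
t: 6.65
tcp_pos: [599.8, 72.6, 32.7]
eef_rot: [-0.397, -3.116, 0.0]
ft_force: [0.3, 0.5, -0.5]
finger_gap: 0.728
grasp_force: 20.0
```

Emit:
jog_arm(
  deltas=[
    [0,0,0,0,0,0],
    [0,0,0,0,0,0],
    [0,0,0,0,0,0],
    [0,0,0,0,0,0],
  ],
  gripper=1,
)

```text
t: 7.05
tcp_pos: [599.9, 72.7, 33.0]
eef_rot: [0.397, 3.116, 0.0]
ft_force: [-0.2, 0.2, 0.9]
finger_gap: 0.998
grasp_force: 0.0
```

Emit:
jog_arm(
  deltas=[
    [0,0,-0.1,0,0,0],
    [0,0,-0.1,0,0,0],
    [0,0,-0.1,0,0,0],
    [0,0,0,0,0,0],
  ],
)

```text
t: 7.45
tcp_pos: [601.9, 72.6, 158.5]
eef_rot: [0.395, 3.107, 0.001]
ft_force: [0.5, -0.9, -0.0]
finger_gap: 1.004
grasp_force: 0.0
```

```bash
python3 -c "
from vis import *
to(554.8,-133,150); rings(13)
cv2.imwrite('pics/p2.png',np.hstack([cv2.resize(grab_frame('scene')[160:250,270:370],(400,360),interpolation=3)]))"
```

```text
tcp [601.9  72.6 158.5] F [ 0.5 -0.9 -0. ] gap 88.4 t 7.45
shift units [-0.0144 -0.5271  0.0205]
closing yaw deg 75.5 tilt [ 1.e-02 -8.e-04 -1.e+00]
top green [366. 266.] xy [ 444.9 -254.3] diam 51.4
top green [321. 225.] xy [ 553.7 -133.5] diam 58.4
top red [360. 220.] xy [ 568.1 -240. ] diam 68.3
top red [322. 185.] xy [ 665.4 -134.8] diam 53.1
top red [366. 183.] xy [ 670.5 -255.4] diam 60.2
scene green [233. 236.] xy [ 555.8 -132.3] diam 58.1
scene green [166. 225.] xy [ 446.6 -253.4] diam 50.8
scene green [319. 207.] xy [590.8  79.9] diam 63.8
scene red [207. 304.] xy [ 672.6 -254.5] diam 60.0
scene red [256. 274.] xy [ 667.1 -134.1] diam 50.1
scene red [193. 263.] xy [ 569.9 -239.3] diam 67.8
```

View pics/p2.png

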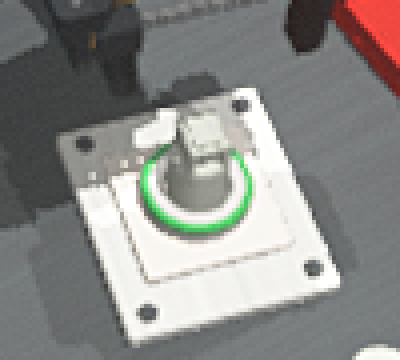

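Large collar is home, flat around the post at (195,187). Next is the medium.

Emit:
jog_arm(
  deltas=[
    [-0.003,-0.0877,0,0,0,0],
    [-0.003,-0.0877,0,0,0,0],
    [-0.003,-0.0877,0,0,0,0],
    [-0.003,-0.0877,0,0,0,0],
    [-0.003,-0.0877,0,0,0,0],
    [-0.005,-0.0877,0.05,0,0,0],
    [0,0,0.05,0,0,0],
    [0,0,0,0,0,0],
    [0,0,0,0,0,0],
  ],
)

```text
t: 8.5
tcp_pos: [554.4, -132.6, 112.1]
eef_rot: [-0.396, -3.115, -0.001]
ft_force: [0.1, 0.1, 0.3]
finger_gap: 1.003
grasp_force: 0.0
```

```bash
python3 -c "
from vis import *
to(554.8,-133,4.5); print(plane('scene',319,207,33))"
```

```text
tcp [ 554.4 -132.6  112.1] F [0.1 0.1 0.3] gap 88.2 t 8.5
shift units [-0.0016 -0.0008  0.2691]
closing yaw deg 75.5 tilt [-1.7e-03  9.0e-04 -1.0e+00]
[602.65360478  71.87247385  33.        ]
```

Emit:
jog_arm(
  deltas=[
    [-0.001,-0.001,0.1,0,0,0],
    [0,0,0.1,0,0,0],
    [0,0,0.068,0,0,0],
    [0,0,0,0,0,0],
  ],
)

```text
t: 8.9
tcp_pos: [554.0, -132.4, 3.4]
eef_rot: [-0.395, -3.112, -0.002]
ft_force: [-0.2, 0.4, 0.5]
finger_gap: 1.002
grasp_force: 0.0
```

Emit:
jog_arm(
  deltas=[
    [0,0,0,0,0,0],
    [0,0,0,0,0,0],
    [0,0,0,0,0,0],
    [0,0,0,0,0,0],
    [0,0,0,0,0,0],
    [0,0,0,0,0,0],
  ],
  gripper=-1,
)

```text
t: 9.5
tcp_pos: [555.5, -133.7, 6.6]
eef_rot: [0.397, 3.115, -0.0]
ft_force: [-0.2, 2.1, 6.3]
finger_gap: 0.657
grasp_force: 20.0
```

Emit:
jog_arm(
  deltas=[
    [0,0,-0.095,0,0,0],
    [0,0,-0.095,0,0,0],
    [0,0,-0.1,0,0,0],
    [0.0034,0.0877,0,0,0,0],
    [0.0034,0.0877,0,0,0,0],
    [0.0034,0.0877,0,0,0,0],
    [0.0034,0.0877,0,0,0,0],
    [0.0034,0.0877,0,0,0,0],
    [0.0034,0.0877,0,0,0,0],
    [0,0,0,0,0,0],
  ],
)

```text
t: 10.5
tcp_pos: [599.9, 75.8, 121.5]
eef_rot: [0.391, 3.117, 0.001]
ft_force: [-0.1, -0.1, -0.7]
finger_gap: 0.652
grasp_force: 20.0
```

Emit:
jog_arm(
  deltas=[
    [0,0,0,0,0,0],
    [0,0,0,0,0,0],
  ],
)

```text
t: 10.7
tcp_pos: [599.7, 71.2, 121.5]
eef_rot: [-0.398, -3.116, 0.0]
ft_force: [0.2, -0.4, -0.7]
finger_gap: 0.651
grasp_force: 20.0
```

```bash
python3 -c "
from vis import *
to(599.5,73.2,40)"
```

```text
tcp [599.7  71.2 121.5] F [ 0.2 -0.4 -0.7] gap 57.3 t 10.7
shift units [0.0017 0.0047 0.2037]
closing yaw deg 75.43 tilt [-3.e-04 -3.e-04 -1.e+00]
```

Emit:
jog_arm(
  deltas=[
    [0.0017,0.004,0.04,0,0,0],
    [0,0,0.03,0,0,0],
    [0,0,0.02,0,0,0],
    [0,0,0.02,0,0,0],
    [0,0,0,0,0,0],
  ],
)

```text
t: 11.2
tcp_pos: [599.1, 73.7, 76.5]
eef_rot: [-0.397, -3.115, 0.0]
ft_force: [-0.6, 0.5, -0.5]
finger_gap: 0.657
grasp_force: 20.0
```

Emit:
jog_arm(
  deltas=[
    [0,0,0.02,0,0,0],
    [0,0,0.02,0,0,0],
    [0,0,0.02,0,0,0],
    [0,0,0.02,0,0,0],
    [0,0,0.006,0,0,0],
    [0,0,0,0,0,0],
    [0,0,0,0,0,0],
  ],
)

```text
t: 11.9
tcp_pos: [599.8, 73.9, 43.3]
eef_rot: [0.397, 3.116, 0.0]
ft_force: [-0.1, -0.2, -0.4]
finger_gap: 0.657
grasp_force: 20.0
```

```bash
python3 -c "
from vis import *
to(599.5,73.2,40)"
```

```text
tcp [599.8  73.9  43.3] F [-0.1 -0.2 -0.4] gap 57.8 t 11.9
shift units [ 0.0002 -0.0019  0.0084]
closing yaw deg 75.49 tilt [ 5.e-04 -0.e+00 -1.e+00]
```

Emit:
jog_arm(
  deltas=[
    [0,0,0.004,0,0,0],
    [0,0,0,0,0,0],
    [0,0,0,0,0,0],
    [0,0,0,0,0,0],
    [0,0,-0.1,0,0,0],
    [0,0,-0.1,0,0,0],
    [0,0,-0.1,0,0,0],
  ],
  gripper=1,
)

```text
t: 12.6
tcp_pos: [599.4, 73.9, 163.1]
eef_rot: [-0.397, -3.116, 0.0]
ft_force: [1.0, 0.2, 0.0]
finger_gap: 1.0
grasp_force: 0.0
```

Emit:
jog_arm(
  deltas=[
    [0.0187,-0.0988,0,0,0,0],
    [0.0187,-0.0988,0,0,0,0],
    [0.0187,-0.0988,0,0,0,0],
    [0.0187,-0.0988,0,0,0,0],
    [0.0187,-0.0988,0,0,0,0],
    [0.0187,-0.0988,0,0,0,0],
    [0.0187,-0.0988,0,0,0,0],
    [0.0187,-0.0988,0.05,0,0,0],
    [0.0187,-0.0988,0.05,0,0,0],
    [0,0,0,0,0,0],
  ],
)

```text
t: 13.6
tcp_pos: [442.9, -256.3, 119.5]
eef_rot: [-0.404, -3.113, -0.002]
ft_force: [0.8, -0.7, 0.2]
finger_gap: 1.004
grasp_force: 0.0
```

Emit:
jog_arm(
  deltas=[
    [0,0,0,0,0,0],
    [0,0,0,0,0,0],
  ],
)

```text
t: 13.8
tcp_pos: [445.9, -252.9, 122.1]
eef_rot: [0.395, 3.116, -0.001]
ft_force: [0.1, -0.1, 0.5]
finger_gap: 0.999
grasp_force: 0.0
```

```bash
python3 -c "
from vis import *
to(445.6,-253.9,4.5); rings()
cv2.imwrite('pics/p3.png',np.hstack([cv2.resize(grab_frame('scene')[160:250,270:370],(400,360),interpolation=3)]))"
```

```text
tcp [ 445.9 -252.9  122.1] F [ 0.1 -0.1  0.5] gap 88.0 t 13.8
shift units [ 0.0004 -0.0024  0.2941]
closing yaw deg 75.54 tilt [ 9.e-04 -6.e-04 -1.e+00]
top green [248. 211.] xy [592.9  66.3] diam 64.7
top red [360. 220.] xy [ 567.9 -239.9] diam 68.3
top red [322. 185.] xy [ 665.4 -134.8] diam 53.1
top red [366. 183.] xy [ 670.5 -255.4] diam 60.4
scene green [166. 225.] xy [ 446.7 -253.2] diam 51.1
scene green [319. 206.] xy [588.8  82. ] diam 61.3
scene red [207. 304.] xy [ 672.6 -254.5] diam 60.0
scene red [256. 274.] xy [ 667.1 -134.1] diam 50.1
scene red [193. 263.] xy [ 569.9 -239.3] diam 68.0
```

View pics/p3.png

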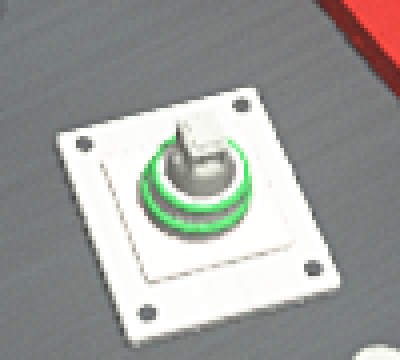

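The medium sits flat on the large. Next is the small.

Emit:
jog_arm(
  deltas=[
    [0,-0.002,0.1,0,0,0],
    [0,0,0.1,0,0,0],
    [0,0,0.093,0,0,0],
    [0,0,0,0,0,0],
  ],
)

```text
t: 14.35
tcp_pos: [445.5, -253.9, 2.8]
eef_rot: [-0.395, -3.116, -0.001]
ft_force: [-0.1, -0.4, 0.6]
finger_gap: 1.001
grasp_force: 0.0
```

Emit:
jog_arm(
  deltas=[
    [0,0,0,0,0,0],
    [0,0,0,0,0,0],
    [0,0,0,0,0,0],
    [0,0,0,0,0,0],
    [0,0,0,0,0,0],
    [0,0,0,0,0,0],
    [0,0,-0.095,0,0,0],
    [0,0,-0.095,0,0,0],
    [0,0,-0.1,0,0,0],
  ],
  gripper=-1,
)

```text
t: 15.25
tcp_pos: [444.7, -254.0, 121.5]
eef_rot: [-0.397, -3.115, -0.001]
ft_force: [0.5, -0.3, 0.7]
finger_gap: 0.554
grasp_force: 20.0
```

Emit:
jog_arm(
  deltas=[
    [-0.0187,0.0988,0,0,0,0],
    [-0.0187,0.0988,0,0,0,0],
    [-0.0187,0.0988,0,0,0,0],
    [-0.0187,0.0988,0,0,0,0],
    [-0.0187,0.0988,0,0,0,0],
    [-0.0187,0.0988,0,0,0,0],
    [-0.0187,0.0988,0,0,0,0],
    [-0.0187,0.0988,0,0,0,0],
    [-0.0187,0.0988,0,0,0,0],
    [0,0,0,0,0,0],
  ],
)

```text
t: 16.25
tcp_pos: [600.1, 77.0, 120.0]
eef_rot: [0.39, 3.117, 0.001]
ft_force: [-0.4, -0.5, -0.1]
finger_gap: 0.555
grasp_force: 20.0
```

Emit:
jog_arm(
  deltas=[
    [0,0,0,0,0,0],
    [0,0,0,0,0,0],
    [0,0,0,0,0,0],
  ],
)

```text
t: 16.55
tcp_pos: [599.2, 72.0, 120.4]
eef_rot: [-0.399, -3.116, 0.0]
ft_force: [-0.7, -1.3, -0.1]
finger_gap: 0.549
grasp_force: 20.0
```

```bash
python3 -c "
from vis import *
to(599.5,73.2,57)"
```

```text
tcp [599.2  72.  120.4] F [-0.7 -1.3 -0.1] gap 48.4 t 16.55
shift units [-1.000e-04  3.000e-03  1.585e-01]
closing yaw deg 75.4 tilt [-2.e-04 -1.e-04 -1.e+00]
```

Emit:
jog_arm(
  deltas=[
    [0,0.002,0.04,0,0,0],
    [0,0,0.03,0,0,0],
    [0,0,0.02,0,0,0],
    [0,0,0.02,0,0,0],
    [0,0,0.02,0,0,0],
    [0,0,0.02,0,0,0],
    [0,0,0,0,0,0],
  ],
)

```text
t: 17.25
tcp_pos: [599.1, 74.0, 59.2]
eef_rot: [-0.397, -3.115, 0.0]
ft_force: [-0.6, 0.4, -1.0]
finger_gap: 0.551
grasp_force: 20.0
```

Emit:
jog_arm(
  deltas=[
    [0,0,0.005,0,0,0],
    [0,0,0,0,0,0],
    [0,0,0,0,0,0],
  ],
)

```text
t: 17.55
tcp_pos: [599.8, 73.9, 58.6]
eef_rot: [0.397, 3.116, 0.0]
ft_force: [-0.1, -0.3, -0.6]
finger_gap: 0.552
grasp_force: 20.0
```

Emit:
jog_arm(
  deltas=[
    [0,0,0.003,0,0,0],
    [0,0,0,0,0,0],
    [0,0,0,0,0,0],
    [0,0,0,0,0,0],
    [0,0,-0.1,0,0,0],
    [0,0,-0.1,0,0,0],
    [0,0,-0.08,0,0,0],
  ],
  gripper=1,
)

```text
t: 18.25
tcp_pos: [599.8, 73.9, 171.5]
eef_rot: [0.397, 3.115, 0.0]
ft_force: [0.0, 0.2, -0.4]
finger_gap: 1.001
grasp_force: 0.0
```

Emit:
jog_arm(
  deltas=[
    [0,-0.0928,0,0,0,0],
    [0,-0.0928,0,0,0,0],
    [0,-0.0928,0,0,0,0],
    [0,-0.0928,0,0,0,0],
    [0,-0.0928,0,0,0,0],
    [0,-0.0928,0,0,0,0],
    [0,-0.0928,0,0,0,0],
    [0,-0.0928,0,0,0,0],
    [0,-0.0928,0,0,0,0],
    [0,-0.0928,0,0,0,0],
  ],
)

```text
t: 19.25
tcp_pos: [506.0, -286.9, 169.3]
eef_rot: [0.397, 3.116, -0.0]
ft_force: [0.4, 0.0, 0.7]
finger_gap: 1.001
grasp_force: 0.0
```

Emit:
jog_arm(
  deltas=[
    [0,-0.0928,0,0,0,0],
    [0,-0.0928,0,0,0,0],
    [-0.004,-0.0928,0,0,0,0],
    [0,0,0,0,0,0],
    [0,0,0,0,0,0],
  ],
)

```text
t: 19.75
tcp_pos: [479.9, -393.7, 168.8]
eef_rot: [-0.399, -3.116, -0.001]
ft_force: [-0.5, 1.1, -1.0]
finger_gap: 1.0
grasp_force: 0.0
```

```bash
python3 -c "
from vis import *
to(480.6,-393.6,3); rings()
a=cv2.resize(grab_frame('scene')[160:250,270:370],(400,360),interpolation=3);b=cv2.resize(grab_frame('scene')[230:320,60:160],(400,360),interpolation=3)
cv2.imwrite('pics/p4.png',np.hstack([a,b]))"
```

```text
tcp [ 479.9 -393.7  168.8] F [-0.5  1.1 -1. ] gap 88.0 t 19.75
shift units [-0.0017  0.0005  0.4146]
closing yaw deg 75.42 tilt [-2.e-04  6.e-04 -1.e+00]
top green [245. 209.] xy [598.8  73.5] diam 59.0
top red [360. 220.] xy [ 567.9 -239.9] diam 68.6
top red [322. 185.] xy [ 665.4 -134.8] diam 53.1
top red [366. 183.] xy [ 670.5 -255.4] diam 60.4
scene green [319. 205.] xy [587.2  83.8] diam 64.2
scene red [207. 304.] xy [ 672.6 -254.5] diam 60.0
scene red [256. 274.] xy [ 667.1 -134.1] diam 50.1
scene red [193. 263.] xy [ 569.9 -239.2] diam 67.9
```

View pics/p4.png

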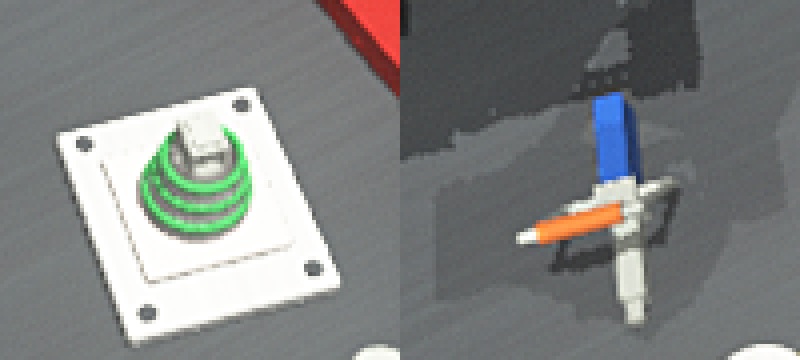

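All three collars are stacked in order, and the pin is untouched with its loop open. I'll grip the handle now.

Emit:
jog_arm(
  deltas=[
    [-0.001,0,0.1,0,0,0],
    [0,0,0.1,0,0,0],
    [0,0,0.1,0,0,0],
    [0,0,0.08,0,0,0],
    [0,0,0.034,0,0,0],
    [0,0,0,0,0,0],
    [0,0,0,0,0,0],
  ],
)

```text
t: 20.65
tcp_pos: [481.2, -393.8, 4.6]
eef_rot: [0.396, 3.115, -0.002]
ft_force: [-1.2, -0.4, 1.2]
finger_gap: 0.999
grasp_force: 0.0
```

Emit:
jog_arm(
  deltas=[
    [0,0,0,0,0,0],
    [0,0,0,0,0,0],
    [0,0,0,0,0,0],
    [0,0,0,0,0,0],
    [0,0,0,0,0,0],
    [0,0,0,0,0,0],
    [0,0,0,0,0,0],
    [0,0,0,0,0,0],
  ],
  gripper=-1,
  grip_force=35,
)

```text
t: 21.45
tcp_pos: [480.6, -393.7, 3.5]
eef_rot: [-0.397, -3.116, -0.0]
ft_force: [-0.6, -0.2, -0.2]
finger_gap: 0.295
grasp_force: 0.0
```

```bash
python3 -c "
from vis import *
to(480.6,-393.6,3)
a=cv2.resize(grab_frame('scene')[230:320,60:160],(400,360),interpolation=3);b=cv2.resize(grab_frame('top')[200:270,380:460],(400,350),interpolation=3)
cv2.imwrite('pics/p5.png',np.hstack([a[:350],b]))"
```

```text
tcp [ 480.6 -393.7    3.5] F [-0.6 -0.2 -0.2] gap 25.9 t 21.45
shift units [-0.      0.0004  0.0013]
closing yaw deg 75.48 tilt [-1.e-04  0.e+00 -1.e+00]
```

View pics/p5.png

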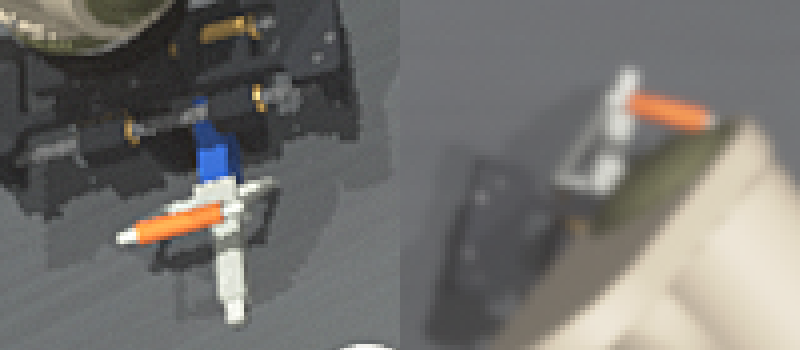

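The fingers are still closing (26 mm), and the pin hasn't moved. I'll let them close, then lift.

Emit:
jog_arm(
  deltas=[
    [0,0,0,0,0,0],
    [0,0,0,0,0,0],
    [0,0,0,0,0,0],
    [0,0,0,0,0,0],
    [0,0,0,0,0,0],
  ],
)

```text
t: 22.05
tcp_pos: [480.6, -393.7, 3.5]
eef_rot: [-0.397, -3.116, -0.0]
ft_force: [0.4, 1.2, 1.7]
finger_gap: 0.18
grasp_force: 34.9
```

```bash
python3 -c "
from vis import *
to(480.6,-393.6,3)"
```

```text
tcp [ 480.6 -393.7    3.5] F [0.4 1.2 1.7] gap 15.8 t 22.05
shift units [-0.      0.0002  0.0013]
closing yaw deg 75.48 tilt [-1.e-04  1.e-04 -1.e+00]
```

Emit:
jog_arm(
  deltas=[
    [0,0,-0.06,0,0,0],
    [0,0,-0.08,0,0,0],
    [0,0,-0.08,0,0,0],
    [0.02,0.06,0,0,0,0],
    [0.0278,0.0927,0,0,0,0],
    [0.0278,0.0927,0,0,0,0],
    [0.0278,0.0927,0,0,0,0],
    [0.0278,0.0927,0,0,0,0],
    [0.0278,0.0927,0,0,0,0],
    [0.0278,0.0927,0,0,0,0],
  ],
)

```text
t: 23.05
tcp_pos: [469.5, -134.9, 91.3]
eef_rot: [-0.397, -3.116, -0.0]
ft_force: [0.8, 0.2, -2.1]
finger_gap: 0.179
grasp_force: 34.9
```

Emit:
jog_arm(
  deltas=[
    [0.0278,0.0927,0,0,0,0],
    [0.0278,0.0927,0,0,0,0],
    [0.0278,0.0927,0,0,0,0],
    [0.0278,0.0927,0,0,0,0],
    [0.0278,0.0927,0,0,0,0],
    [0.03,0.09,0,0,0,0],
    [0.01,0.03,0,0,0,0],
    [0,0,0,0,0,0],
    [0,0,0,0,0,0],
    [0,0,0,0,0,0],
  ],
)

```text
t: 24.05
tcp_pos: [459.4, 106.4, 91.5]
eef_rot: [-0.399, -3.116, 0.0]
ft_force: [0.1, -0.9, -1.9]
finger_gap: 0.177
grasp_force: 34.9
```

```bash
python3 -c "
from vis import *
to(461.1,109,74); a=cv2.resize(grab_frame('scene')[130:250,240:360],(400,400),interpolation=3);b=cv2.resize(grab_frame('top')[180:280,200:300],(400,400),interpolation=3)
cv2.imwrite('pics/p6.png',np.hstack([a,b]))"
```

```text
tcp [459.4 106.4  91.5] F [ 0.1 -0.9 -1.9] gap 15.6 t 24.05
shift units [-0.0024  0.0074  0.0437]
closing yaw deg 75.4 tilt [-0.e+00 -2.e-04 -1.e+00]
```

View pics/p6.png

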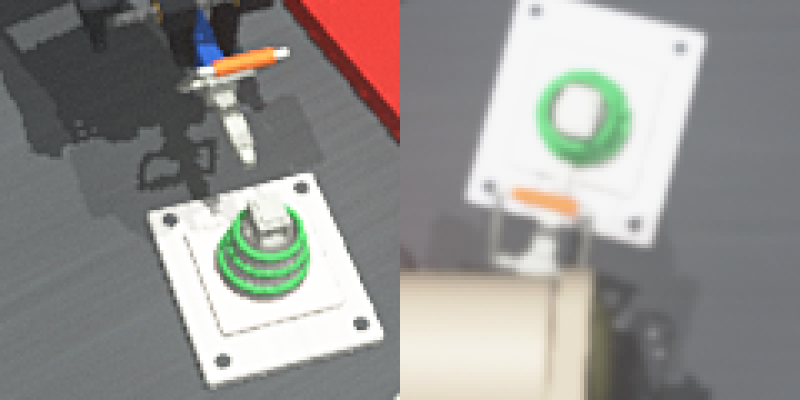

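The pin is level behind the carrier, with its nose at about (248,160) in the left crop and pointing at the head. I'll correct laterally, go down to height, and check the bar's alignment.

Emit:
jog_arm(
  deltas=[
    [-0.002,0.0074,0.02,0,0,0],
    [0,0,0.0232,0,0,0],
    [0,0,0,0,0,0],
    [0,0,0,0,0,0],
    [0,0,0,0,0,0],
  ],
)

```text
t: 24.65
tcp_pos: [460.8, 110.1, 74.3]
eef_rot: [0.397, 3.116, -0.0]
ft_force: [0.7, 0.0, -3.4]
finger_gap: 0.18
grasp_force: 34.9
```

```bash
cat > pin.py <<'E'
from vis import *
C=np.array([599.5,73.2]); ex=np.array([.9681,-.2504]); ey=np.array([.2504,.9681])
def car(p): d=np.asarray(p)[:2]-C; return np.round([d@ex,d@ey,p[2]],1)
def chk(tx=-143,tz=74.2):
    s=readout.observe(); print("tcp in carrier",car(s["tcp_pos"]))
    px=[]
    for n in("scene","top"):
        b=[x for x in blobs(n,grab_frame(n),"orange",15) if 150<x[0]<400 and 100<x[1]<300]
        px.append(max(b,key=lambda x:x[2])[:2])
    p,g=two(*px); print("bar",car(p),"gap",round(g,1),"px",np.round(px,1).tolist())
    to(*(C+ex*tx),tz)
E
python3 -c "
from pin import *
chk()"
```

```text
tcp in carrier [-143.5    1.    74.3]Traceback (most recent call last):
  File "<string>", line 3, in <module>
    chk()
    ~~~^^
  File "pin.py", line 9, in chk
    px.append(max(b,key=lambda x:x[2])[:2])
              ~~~^^^^^^^^^^^^^^^^^^^^^
ValueError: max() iterable argument is empty
```

```bash
sed -i 's/"orange":(h>=6)&(h<14)/"orange":(h>=4)\&(h<21)\&(s>90)\&(v>150)/' vis.py
sed -i 's/100<x\[1\]<300\]/100<x[1]<300]; print(n,[(round(x[0]),round(x[1]),x[2]) for x in b])/' pin.py
python3 -c "
from pin import *
chk()"
```

```text
tcp in carrier [-143.5    1.1   74.4]
scene [(314, 153, 84.5)]
top [(235, 229, 38.5)]
bar [-60.    1.2 153.7] gap 3.4 px [[314.3, 153.1], [235.4, 229.4]]
tcp [460.8 110.2  74.4] F [ 0.5 -0.6 -2.9] gap 15.6 t 24.85
shift units [-0.0013 -0.0027  0.0006]
closing yaw deg 75.49 tilt [ 4.e-04 -0.e+00 -1.e+00]
```

Emit:
jog_arm(
  deltas=[
    [0,-0.0027,0,0,0,0],
    [-0.02,0,0,0,0,0],
    [-0.02,0,0,0,0,0],
    [-0.015,0,0,0,0,0],
    [-0.015,0,0,0,0,0],
    [0,0,0,0,0,0],
    [0,0,0,0,0,0],
  ],
)

```text
t: 25.55
tcp_pos: [487.5, 102.1, 74.1]
eef_rot: [-0.397, -3.116, 0.0]
ft_force: [-0.6, -0.9, -2.4]
finger_gap: 0.181
grasp_force: 34.9
```

```bash
python3 -c "
from pin import *
chk(-66)"
```

```text
tcp in carrier [-1.157e+02 -1.000e-01  7.410e+01]
scene [(318, 163, 89.5)]
top [(239, 218, 50.5)]
bar [-32.   -0.4 153.5] gap 4.4 px [[318.0, 162.8], [239.3, 218.4]]
tcp [487.3 102.2  74.2] F [ 0.9  0.2 -3.1] gap 15.5 t 25.65
shift units [-1.247e-01  2.000e-04 -1.000e-04]
closing yaw deg 75.49 tilt [-4.e-04 -0.e+00 -1.e+00]
```

Emit:
jog_arm(
  deltas=[
    [-0.008,0,0,0,0,0],
    [-0.008,0,0,0,0,0],
    [-0.008,0,0,0,0,0],
    [-0.008,0,0,0,0,0],
    [-0.008,0,0,0,0,0],
    [0,0,0,0,0,0],
  ],
)

```text
t: 26.25
tcp_pos: [503.5, 98.0, 74.2]
eef_rot: [0.397, 3.116, 0.0]
ft_force: [0.8, -0.1, -2.2]
finger_gap: 0.177
grasp_force: 34.9
```

Emit:
jog_arm(
  deltas=[
    [-0.008,0,0,0,0,0],
    [-0.008,0,0,0,0,0],
    [0,0,0,0,0,0],
  ],
)

```text
t: 26.55
tcp_pos: [509.6, 96.4, 74.3]
eef_rot: [0.397, 3.116, 0.0]
ft_force: [0.0, -0.1, -2.4]
finger_gap: 0.175
grasp_force: 34.9
```

Emit:
jog_arm(
  deltas=[
    [-0.01,0,0,0,0,0],
    [-0.01,0,0,0,0,0],
    [-0.01,0,0,0,0,0],
    [-0.01,0,0,0,0,0],
    [-0.01,0,0,0,0,0],
    [0,0,0,0,0,0],
    [0,0,0,0,0,0],
  ],
)

```text
t: 27.25
tcp_pos: [528.5, 91.5, 74.1]
eef_rot: [-0.397, -3.116, -0.0]
ft_force: [-0.2, -0.3, -1.8]
finger_gap: 0.176
grasp_force: 34.9
```

```bash
python3 -c "
from pin import *
chk(-66)"
```

```text
tcp in carrier [-73.3  -0.1  74.1]
scene [(325, 178, 101.0)]
top [(243, 201, 47.0)]
bar [ 10.2   0.7 153.4] gap 2.8 px [[324.7, 177.7], [243.0, 201.3]]
tcp [528.5  91.5  74.2] F [-0.3 -0.3 -2.7] gap 15.7 t 27.35
shift units [-0.0184  0.0002  0.0001]
closing yaw deg 75.48 tilt [-2.e-04  0.e+00 -1.e+00]
```

Emit:
jog_arm(
  deltas=[
    [-0.005,0,0,0,0,0],
    [-0.005,0,0,0,0,0],
    [0,0,0,0,0,0],
  ],
)

```text
t: 27.65
tcp_pos: [532.8, 90.4, 74.3]
eef_rot: [0.397, 3.116, -0.0]
ft_force: [-1.0, 0.3, -2.7]
finger_gap: 0.178
grasp_force: 34.9
```

Emit:
jog_arm(
  deltas=[
    [-0.004,0,0,0,0,0],
    [0,0,0,0,0,0],
  ],
)

```text
t: 27.85
tcp_pos: [534.2, 90.0, 74.3]
eef_rot: [0.397, 3.116, 0.0]
ft_force: [0.2, 0.2, -2.7]
finger_gap: 0.183
grasp_force: 34.9
```

Emit:
jog_arm(
  deltas=[
    [-0.004,0,0,0,0,0],
    [0,0,0,0,0,0],
  ],
)

```text
t: 28.05
tcp_pos: [535.7, 89.6, 74.3]
eef_rot: [0.397, 3.116, 0.0]
ft_force: [0.8, 0.9, -2.7]
finger_gap: 0.176
grasp_force: 34.9
```

Emit:
jog_arm(
  deltas=[
    [-0.004,0,0,0,0,0],
    [0,0,0,0,0,0],
  ],
)

```text
t: 28.25
tcp_pos: [537.3, 89.2, 74.3]
eef_rot: [0.397, 3.116, -0.0]
ft_force: [0.1, 0.5, -2.8]
finger_gap: 0.18
grasp_force: 34.9
```

Emit:
jog_arm(
  deltas=[
    [-0.003,0,0,0,0,0],
    [0,0,0,0,0,0],
  ],
)

```text
t: 28.45
tcp_pos: [538.4, 88.9, 74.2]
eef_rot: [0.397, 3.116, -0.0]
ft_force: [-0.1, -0.4, -2.3]
finger_gap: 0.18
grasp_force: 34.9
```

```bash
python3 -c "
from pin import *
chk(-63)"
```

```text
tcp in carrier [-63.1  -0.1  74.2]
scene [(327, 181, 97.5)]
top [(244, 198, 41.0)]
bar [ 19.8   1.1 152.7] gap 3.6 px [[326.6, 181.4], [244.0, 197.6]]
tcp [538.3  89.   74.2] F [-0.4 -0.  -1.6] gap 15.6 t 28.55
shift units [-0.0005  0.0002  0.0001]
closing yaw deg 75.48 tilt [-0. -0. -1.]
```

Emit:
jog_arm(
  deltas=[
    [-0.003,0,0,0,0,0],
    [0,0,0,0,0,0],
  ],
)

```text
t: 28.75
tcp_pos: [539.4, 88.7, 74.2]
eef_rot: [-0.397, -3.116, -0.0]
ft_force: [-0.9, 0.4, -1.6]
finger_gap: 0.178
grasp_force: 34.9
```

Emit:
jog_arm(
  deltas=[
    [-0.003,0,0,0,0,0],
    [0,0,0,0,0,0],
  ],
)

```text
t: 28.95
tcp_pos: [539.5, 88.7, 74.0]
eef_rot: [-0.396, -3.113, -0.0]
ft_force: [-6.6, 0.9, -0.2]
finger_gap: 0.182
grasp_force: 35.0
```

Emit:
jog_arm(
  deltas=[
    [-0.003,0,0,0,0,0],
    [0,0,0,0,0,0],
  ],
)

```text
t: 29.15
tcp_pos: [539.5, 88.8, 73.8]
eef_rot: [-0.396, -3.11, -0.0]
ft_force: [-13.5, 3.5, 3.1]
finger_gap: 0.175
grasp_force: 35.0
```

The shoulder met the post with -13 N along x at TCP -62 mm. I'll relax, let the pin settle onto the hole floor, and release.

Emit:
jog_arm(
  deltas=[
    [0.004,0,0,0,0,0],
    [0,0,0.002,0,0,0],
    [0,0,0,0,0,0],
    [0,0,0,0,0,0],
  ],
)

```text
t: 29.55
tcp_pos: [539.5, 88.7, 73.3]
eef_rot: [-0.397, -3.114, -0.0]
ft_force: [-6.0, 1.4, 0.7]
finger_gap: 0.176
grasp_force: 35.0
```

Emit:
jog_arm(
  deltas=[
    [0,0,0,0,0,0],
    [0,0,0,0,0,0],
    [0,0,0,0,0,0],
    [0,0,0,0,0,0],
    [0,0,0,0,0,0],
    [0,0,0,0,0,0],
  ],
  gripper=-0.2,
)

```text
t: 30.15
tcp_pos: [540.3, 88.4, 73.5]
eef_rot: [0.397, 3.116, -0.0]
ft_force: [0.1, -0.4, -0.1]
finger_gap: 0.403
grasp_force: 0.0
```

Emit:
jog_arm(
  deltas=[
    [0,0,-0.05,0,0,0],
    [0,0,-0.08,0,0,0],
    [0,0,-0.1,0,0,0],
    [0,0,-0.1,0,0,0],
    [0,0,-0.05,0,0,0],
    [0,0,0,0,0,0],
    [0,0,0,0,0,0],
  ],
)

```text
t: 30.85
tcp_pos: [539.9, 88.5, 224.6]
eef_rot: [-0.397, -3.115, 0.0]
ft_force: [0.1, 0.5, -0.6]
finger_gap: 0.401
grasp_force: 0.0
```

```bash
python3 -c "
from pin import *
a=cv2.resize(grab_frame('scene')[130:250,260:380],(400,400),interpolation=3);b=cv2.resize(grab_frame('top')[160:260,200:300],(400,400),interpolation=3)
cv2.imwrite('pics/p7.png',np.hstack([a,b]));chk(0,165)"
```

```text
tcp in carrier [-6.170e+01 -2.000e-01  2.238e+02]
scene [(325, 178, 95.5)]
top [(178, 225, 33.0), (243, 200, 43.5)]
bar [ 12.1   1.7 154.8] gap 1.7 px [[325.2, 177.9], [242.5, 200.3]]
tcp [539.8  88.5 224.1] F [-0.5 -0.3 -0.5] gap 35.3 t 31.05
shift units [-0.1543  0.0006  0.1474]
closing yaw deg 75.48 tilt [-2.4e-03  1.0e-04 -1.0e+00]
```

View pics/p7.png

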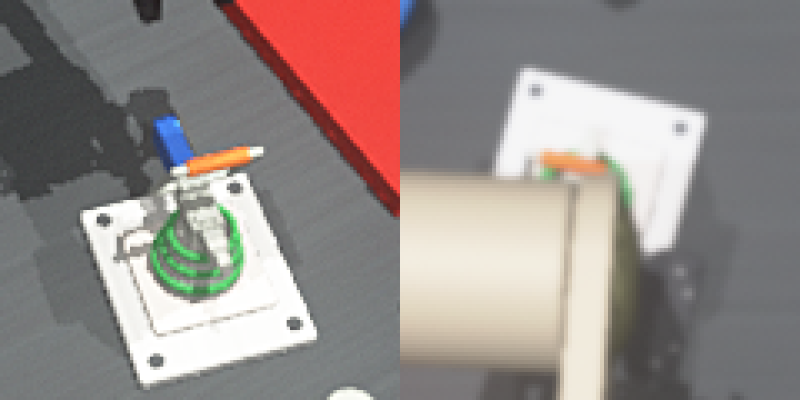

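The pin is in. It sags slightly nose-up within its clearance, and the loop is still open with the bar at carrier (12, 2, 155). I'll close the fingers and bring them down behind the bar.

Emit:
jog_arm(
  deltas=[
    [0,0,0,0,0,0],
    [-0.04,0.001,0,0,0,0],
    [-0.04,0.001,0,0,0,0],
    [-0.04,0,0,0,0,0],
    [0,0,0,0,0,0],
    [0,0,0,0,0,0],
    [0,0,0,0,0,0],
    [0,0,0,0,0,0],
  ],
  gripper=-1,
  grip_force=10,
)

```text
t: 31.85
tcp_pos: [586.4, 77.4, 225.6]
eef_rot: [-0.396, -3.116, -0.0]
ft_force: [0.1, -0.3, -0.2]
finger_gap: 0.007
grasp_force: 0.0
```

```bash
python3 -c "
from pin import *
chk(-14,146)"
```

```text
tcp in carrier [-13.7   0.8 225.6]
scene [(325, 178, 96.0)]
top []Traceback (most recent call last):
  File "<string>", line 3, in <module>
    chk(-14,146)
    ~~~^^^^^^^^^
  File "pin.py", line 9, in chk
    px.append(max(b,key=lambda x:x[2])[:2])
              ~~~^^^^^^^^^^^^^^^^^^^^^
ValueError: max() iterable argument is empty
```

Emit:
jog_arm(
  deltas=[
    [0,0,0.06,0,0,0],
    [0,0,0.06,0,0,0],
    [0,0,0.05,0,0,0],
    [0,0,0.028,0,0,0],
    [0,0,0,0,0,0],
  ],
)

```text
t: 32.45
tcp_pos: [586.3, 77.3, 145.2]
eef_rot: [-0.397, -3.114, 0.0]
ft_force: [0.8, 0.1, 0.5]
finger_gap: 0.005
grasp_force: 0.0
```

Emit:
jog_arm(
  deltas=[
    [-0.01,0,0,0,0,0],
    [-0.01,0,0,0,0,0],
    [-0.01,0,0,0,0,0],
    [-0.01,0,0,0,0,0],
    [0,0,0,0,0,0],
  ],
)

```text
t: 32.95
tcp_pos: [602.9, 73.0, 146.4]
eef_rot: [0.397, 3.116, -0.0]
ft_force: [-1.2, -0.3, 0.8]
finger_gap: 0.004
grasp_force: 0.1
```

```bash
python3 -c "
from vis import *
for x in blobs('scene',grab_frame('scene'),'orange',15):
  if 250<x[0]<400 and 100<x[1]<300: print(x[:3])
print([np.round(proj('scene',[599.5+.9681*x,73.2-.2504*x,z]),1).tolist() for x,z in [(13,157),(25.5,149),(36,138),(45,125.6),(54,89)]])"
```

```text
(325.6605316973415, 182.01226993865032, 81.5)
[[324.3, 177.8], [326.0, 184.7], [327.3, 191.7], [328.3, 198.5], [328.4, 211.3]]
```

Emit:
jog_arm(
  deltas=[
    [-0.01,0,0.008,0,0,0],
    [-0.01,0,0.008,0,0,0],
    [-0.01,0,0.01,0,0,0],
    [-0.01,0,0.01,0,0,0],
    [-0.01,0,0.012,0,0,0],
    [-0.01,0,0.012,0,0,0],
    [0,0,0,0,0,0],
  ],
)

```text
t: 33.7
tcp_pos: [625.6, 67.1, 121.1]
eef_rot: [-0.397, -3.115, 0.0]
ft_force: [-1.2, -0.2, -1.3]
finger_gap: 0.001
grasp_force: 0.5
```

```bash
python3 -c "
from vis import *
for x in blobs('scene',grab_frame('scene'),'orange',15):
  if 250<x[0]<400 and 100<x[1]<300: print(x[:3])"
```

```text
(328.7534516765286, 197.16962524654832, 84.5)
```

Emit:
jog_arm(
  deltas=[
    [0.01,0,0,0,0,0],
    [0,0,-0.04,0,0,0],
    [0,0,-0.04,0,0,0],
    [-0.03,0,0,0,0,0],
    [-0.033,0,0,0,0,0],
    [0,0,0,0,0,0],
    [0,0,0,0,0,0],
  ],
)

```text
t: 34.45
tcp_pos: [645.8, 62.0, 154.2]
eef_rot: [-0.397, -3.116, -0.0]
ft_force: [-0.1, -0.9, 1.0]
finger_gap: 0.006
grasp_force: 0.0
```

```bash
python3 -c "
from pin import *
for x in blobs('scene',grab_frame('scene'),'orange',15):
  if 250<x[0]<400 and 100<x[1]<300: print(x[:3])
s=readout.observe(); print(car(s['tcp_pos']))"
```

```text
(322.2020202020202, 194.78787878787878, 16.5)
[ 47.4   0.8 154.2]
```

Emit:
jog_arm(
  deltas=[
    [0,0,0.03,0,0,0],
    [0,0,0.02,0,0,0],
    [0,0,0.015,0,0,0],
    [-0.004,0,0.015,0,0,0],
    [-0.004,0,0.015,0,0,0],
    [-0.004,0,0.015,0,0,0],
    [0,0,0.015,0,0,0],
    [0,0,0,0,0,0],
  ],
)

```text
t: 35.3
tcp_pos: [651.1, 60.3, 103.7]
eef_rot: [0.397, 3.115, -0.0]
ft_force: [2.1, 0.1, 2.6]
finger_gap: 0.008
grasp_force: 1.4
```

Emit:
jog_arm(
  deltas=[
    [0,0,0.01,0,0,0],
    [0,0,0.01,0,0,0],
    [0,0,0,0,0,0],
  ],
)

```text
t: 35.6
tcp_pos: [650.3, 60.8, 95.2]
eef_rot: [-0.396, -3.115, 0.0]
ft_force: [2.1, -0.2, 1.5]
finger_gap: 0.004
grasp_force: 1.0
```

Emit:
jog_arm(
  deltas=[
    [0,0,0.007,0,0,0],
    [0,0,0.005,0,0,0],
    [0,0,0,0,0,0],
  ],
)

```text
t: 35.9
tcp_pos: [650.6, 60.7, 91.1]
eef_rot: [-0.397, -3.116, 0.0]
ft_force: [1.1, -0.8, 0.9]
finger_gap: 0.006
grasp_force: 1.0
```

Emit:
jog_arm(
  deltas=[
    [0,0,0.005,0,0,0],
    [0,0,0,0,0,0],
  ],
)

```text
t: 36.1
tcp_pos: [650.7, 60.7, 89.2]
eef_rot: [-0.397, -3.116, 0.0]
ft_force: [2.3, -0.6, 1.1]
finger_gap: 0.002
grasp_force: 1.2
```

Emit:
jog_arm(
  deltas=[
    [0,0,0.005,0,0,0],
    [0,0,0,0,0,0],
  ],
)

```text
t: 36.3
tcp_pos: [650.7, 60.6, 87.2]
eef_rot: [-0.397, -3.116, 0.0]
ft_force: [2.5, -0.0, 1.7]
finger_gap: 0.006
grasp_force: 1.3
```

Emit:
jog_arm(
  deltas=[
    [0,0,0.003,0,0,0],
    [0,0,0,0,0,0],
  ],
)

```text
t: 36.5
tcp_pos: [650.8, 60.6, 86.1]
eef_rot: [0.397, 3.116, -0.0]
ft_force: [3.2, -0.8, 1.3]
finger_gap: 0.01
grasp_force: 1.4
```

The sideways force suggests the bar may not be centred under the tip, so I'll look before pushing further.

```bash
python3 -c "
from pin import *
s=readout.observe(); print(car(s['tcp_pos']))
print(proj('scene',s['tcp_pos']))
a=cv2.resize(grab_frame('scene')[140:240,280:380],(400,400),interpolation=3)
b=cv2.resize(grab_frame('top')[160:260,200:300],(400,400),interpolation=3)
cv2.imwrite('pics/p8.png',np.hstack([a,b]))"
```

```text
[52.8  0.7 86.1]
[328.42249972 211.52728533]
```

View pics/p8.png

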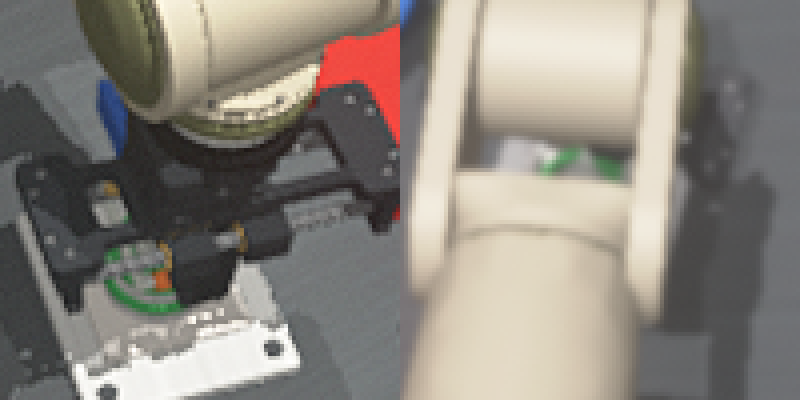

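Emit:
jog_arm(
  deltas=[
    [0,0,-0.02,0,0,0],
    [0,0,-0.1,0,0,0],
    [0,0,-0.1,0,0,0],
    [0,0,-0.05,0,0,0],
    [0,0,0,0,0,0],
  ],
)

```text
t: 37.1
tcp_pos: [651.4, 60.8, 197.7]
eef_rot: [0.396, 3.112, 0.0]
ft_force: [-0.2, -0.2, -0.6]
finger_gap: 0.004
grasp_force: 0.0
```

```bash
python3 -c "
from pin import *
s=readout.observe(); print(car(s['tcp_pos']))
im=grab_frame('scene')
for x in blobs('scene',im,'orange',15):
  if 250<x[0]<400 and 100<x[1]<300: print(x[:3])
a=cv2.resize(im[140:240,270:370],(600,600),interpolation=3)
cv2.imwrite('pics/p9.png',a)"
```

```text
[ 53.4   1.  197.7]
(327.0323232323232, 206.16767676767677, 82.5)
```

View pics/p9.png

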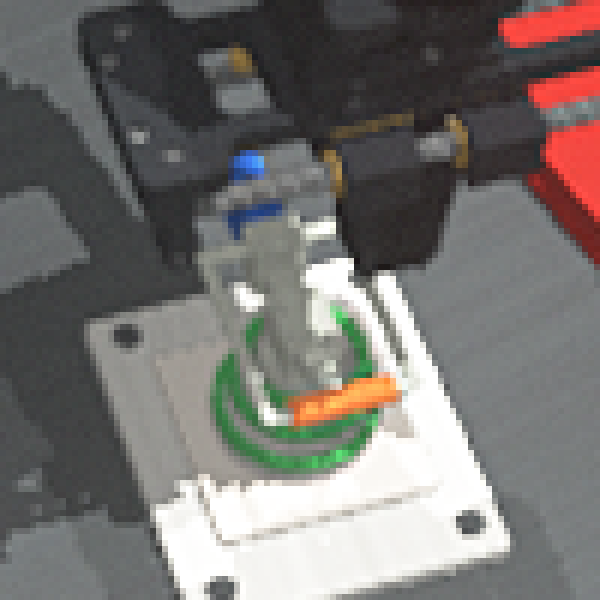

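The bar is down near the nose at pixel (327,206), but the pin seems to have slipped back about 8 mm. I'll retreat behind the handle and measure from both views.

Emit:
jog_arm(
  deltas=[
    [0.05,0,-0.02,0,0,0],
    [0.09,0,0,0,0,0],
    [0.09,0,0,0,0,0],
    [0.09,0,0,0,0,0],
    [0.09,0,0,0,0,0],
    [0.09,0,0,0,0,0],
    [0.04,0,0,0,0,0],
    [0,0,0,0,0,0],
    [0,0,0,0,0,0],
  ],
)

```text
t: 38.05
tcp_pos: [441.7, 114.7, 201.5]
eef_rot: [-0.397, -3.115, 0.0]
ft_force: [0.0, -0.0, 1.0]
finger_gap: 0.003
grasp_force: 0.0
```

```bash
python3 -c "
from pin import *
chk(-110,100)
for n in('scene','top'):
  for u,v,a,k in blobs(n,grab_frame(n),'blue',20):
    p=plane(n,u,v,95)
    if abs(car(p)[1])<40: print(n,np.round([u,v,a],1),'handle top',car(p),[car(plane(n,*c,95)).tolist() for c in cv2.boxPoints(cv2.minAreaRect(k))])
a=cv2.resize(grab_frame('scene')[140:240,270:370],(400,400),interpolation=3)
b=cv2.resize(grab_frame('top')[160:260,200:300],(400,400),interpolation=3)
cv2.imwrite('pics/p10.png',np.hstack([a,b]))"
```

```text
tcp in carrier [-163.2    0.7  201.5]
scene [(326, 206, 78.5)]
top [(248, 193, 27.5)]
bar [38.1  0.1 85.8] gap 2.3 px [[326.4, 206.3], [247.8, 192.8]]
tcp [442.2 114.5 201.6] F [-0.3 -0.6  0. ] gap 0.2 t 38.15
shift units [-0.1318 -0.0014  0.2539]
closing yaw deg 75.46 tilt [-0.0011 -0.     -1.    ]
scene [309.5 169.1 149.5] handle top [-64.2  -4.1  95. ] [[-88.4, -17.3, 95.0], [-94.7, 5.4, 95.0], [-43.2, 8.0, 95.0], [-37.4, -14.1, 95.0]]
top [236.5 235.4 139. ] handle top [-75.2  -1.8  95. ] [[-101.0, 8.1, 95.0], [-48.8, 8.8, 95.0], [-48.6, -11.0, 95.0], [-100.8, -11.7, 95.0]]
```

View pics/p10.png

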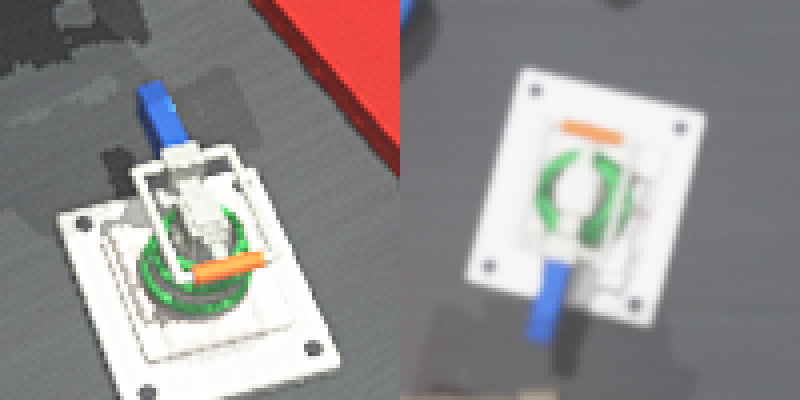

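The pin has slid back about 15 mm, with the bar now at carrier (38, 0, 86) and the handle's rear near -98. The loop is over the post and nearly shut, so I'll push the handle's end forward with closed fingers.

Emit:
jog_arm(
  deltas=[
    [0,-0.001,0.1,0,0,0],
    [0,0,0.1,0,0,0],
    [0,0,0.1,0,0,0],
    [0,0,0.025,0,0,0],
    [-0.05,0,0,0,0,0],
    [-0.05,0,0,0,0,0],
    [0,0,0,0,0,0],
  ],
)

```text
t: 39.05
tcp_pos: [482.7, 103.8, 73.4]
eef_rot: [0.398, 3.113, 0.0]
ft_force: [-0.2, -0.3, 0.5]
finger_gap: 0.004
grasp_force: 0.0
```

Emit:
jog_arm(
  deltas=[
    [-0.01,0,0,0,0,0],
    [-0.01,0,0,0,0,0],
    [-0.01,0,0,0,0,0],
    [0,0,0,0,0,0],
  ],
)

```text
t: 39.45
tcp_pos: [492.0, 101.4, 72.4]
eef_rot: [0.397, 3.116, 0.0]
ft_force: [0.2, 0.1, -0.6]
finger_gap: 0.004
grasp_force: 0.1
```

Emit:
jog_arm(
  deltas=[
    [-0.01,0,0,0,0,0],
    [-0.01,0,0,0,0,0],
    [0,0,0,0,0,0],
  ],
)

```text
t: 39.75
tcp_pos: [497.7, 99.8, 71.5]
eef_rot: [-0.396, -3.11, 0.0]
ft_force: [-8.9, 2.2, 3.5]
finger_gap: 0.007
grasp_force: 6.7
```

```bash
python3 -c "
from pin import *
chk(-93,73)"
```

```text
tcp in carrier [-105.2    0.3   71.5]
scene [(327, 208, 82.0)]
top [(248, 191, 24.5)]
bar [42.3  0.6 86.1] gap 0.7 px [[326.9, 207.7], [247.8, 191.0]]
tcp [497.7  99.8  71.6] F [-7.7  2.3  2.1] gap 0.3 t 39.85
shift units [-0.0305 -0.0008 -0.0036]
closing yaw deg 75.5 tilt [-5.5e-03  6.0e-04 -1.0e+00]
```

Emit:
jog_arm(
  deltas=[
    [-0.01,0,0,0,0,0],
    [0,0,0,0,0,0],
  ],
)

```text
t: 40.05
tcp_pos: [499.0, 99.5, 70.8]
eef_rot: [-0.394, -3.104, 0.0]
ft_force: [-19.0, 4.8, 7.3]
finger_gap: 0.006
grasp_force: 13.1
```

Emit:
jog_arm(
  deltas=[
    [-0.01,0,0,0,0,0],
    [0,0,0,0,0,0],
  ],
)

```text
t: 40.25
tcp_pos: [499.2, 99.4, 69.8]
eef_rot: [-0.392, -3.094, 0.0]
ft_force: [-34.9, 9.4, 12.7]
finger_gap: 0.005
grasp_force: 21.4
```

```bash
python3 -c "
from pin import *
chk(-93,73)"
```

```text
tcp in carrier [-103.7    0.2   69.8]
scene [(327, 208, 83.5)]
top [(248, 191, 25.5)]
bar [43.3  0.3 87.6] gap 2.2 px [[327.3, 207.7], [248.2, 190.8]]
tcp [499.2  99.4  69.8] F [-34.7   7.8  11.6] gap 0.4 t 40.35
shift units [-0.0265 -0.0008 -0.0085]
closing yaw deg 75.55 tilt [-0.0222  0.0028 -0.9997]
```

The pin jams about 10 mm short, because pushing the sagging handle also presses it down. I'll back off, grip the handle, level it and then push.

Emit:
jog_arm(
  deltas=[
    [0.03,0,0,0,0,0],
    [0.03,0,0,0,0,0],
    [0.03,0,0,0,0,0],
    [0,0,-0.08,0,0,0],
    [0,0,-0.1,0,0,0],
    [0,0,-0.1,0,0,0],
    [0,0,0,0,0,0],
    [0,0,0,0,0,0],
  ],
  gripper=-0.1,
)

```text
t: 41.15
tcp_pos: [472.7, 106.4, 184.5]
eef_rot: [0.397, 3.115, 0.0]
ft_force: [0.5, -0.6, -0.3]
finger_gap: 0.454
grasp_force: 0.0
```

```bash
python3 -c "
from pin import *
chk(-73,180)
f={}
for n in('scene','top'):
  for u,v,a,k in blobs(n,grab_frame(n),'blue',20):
    if abs(car(plane(n,u,v,85))[1])<40:
      k=k[:,0,:].astype(float); d=np.array(proj(n,[*(C+ex*50),80]))-proj(n,[*(C-ex*120),80]); s=k@d; f[n]=(k[s<=np.quantile(s,.06)].mean(0),k[s>=np.quantile(s,.94)].mean(0),(u,v))
for i,t in enumerate(('rear','front','mid')):
  p,g=two(f['scene'][i],f['top'][i]); print(t,car(p),round(g,1))
"
```

```text
tcp in carrier [-131.1    0.4  184.5]
scene [(327, 208, 78.0)]
top [(173, 262, 20.0), (248, 190, 29.0)]
bar [43.6  0.8 85.9] gap 0.6 px [[327.2, 208.2], [247.8, 190.5]]
tcp [472.  106.4 183.1] F [-0.1  0.8  0.2] gap 39.8 t 41.25
shift units [-0.1468 -0.0005  0.0074]
closing yaw deg 75.48 tilt [-0.0021  0.     -1.    ]
rear [-93.2   0.8  84.4] 6.5
front [-43.4  -0.7  86.1] 0.4
mid [-67.3  -0.3  84. ] 0.4
```

Emit:
jog_arm(
  deltas=[
    [-0.05,-0.001,0,0,0,0],
    [-0.05,0,0,0,0,0],
    [-0.046,0,0,0,0,0],
    [0,0,0.08,0,0,0],
    [0,0,0.08,0,0,0],
    [0,0,0.08,0,0,0],
    [0,0,0.05,0,0,0],
    [0,0,0,0,0,0],
    [0,0,0,0,0,0],
  ],
)

```text
t: 42.25
tcp_pos: [529.0, 91.4, 68.3]
eef_rot: [-0.397, -3.116, 0.0]
ft_force: [0.1, -0.1, 0.4]
finger_gap: 0.454
grasp_force: 0.0
```

Emit:
jog_arm(
  deltas=[
    [0,0,0,0,0,0],
    [0,0,0,0,0,0],
    [0,0,0,0,0,0],
    [0,0,0,0,0,0],
    [0,0,0,0,0,0],
    [0,0,0,0,0,0],
  ],
  gripper=-1,
  grip_force=35,
)

```text
t: 42.85
tcp_pos: [529.3, 91.4, 68.6]
eef_rot: [0.397, 3.115, 0.0]
ft_force: [0.6, 0.9, 2.8]
finger_gap: 0.179
grasp_force: 35.0
```

```bash
python3 -c "
from pin import *
chk(-62,73.8)"
```

```text
tcp in carrier [-72.5   0.   68.6]
scene [(327, 208, 82.0)]
top [(248, 191, 20.0)]
bar [43.5  1.2 86.3] gap 1.1 px [[327.5, 208.0], [247.7, 190.5]]
tcp [529.3  91.4  68.6] F [-0.5  0.6  3.6] gap 15.4 t 42.95
shift units [-0.0264 -0.0001 -0.0131]
closing yaw deg 75.49 tilt [ 8.e-04  0.e+00 -1.e+00]
```

Emit:
jog_arm(
  deltas=[
    [0,0,-0.005,0,0.013,0],
    [0,0,-0.005,0,0.013,0],
    [0,0,0,0,0,0],
  ],
)

```text
t: 43.25
tcp_pos: [529.2, 91.2, 72.0]
eef_rot: [-0.391, -3.062, -0.011]
ft_force: [1.0, 0.6, 0.8]
finger_gap: 0.175
grasp_force: 35.0
```

Emit:
jog_arm(
  deltas=[
    [0,0,-0.004,0,0.013,0],
    [0,0,0,0,0,0],
  ],
)

```text
t: 43.45
tcp_pos: [529.1, 91.2, 73.7]
eef_rot: [-0.387, -3.036, -0.016]
ft_force: [-0.0, 0.1, 0.7]
finger_gap: 0.172
grasp_force: 35.0
```

```bash
python3 -c "
from pin import *
chk(-62,74); print(readout.observe()['torque'])"
```

```text
tcp in carrier [-72.6  -0.2  73.7]
scene [(327, 210, 84.0)]
top [(248, 190, 24.5)]
bar [44.4  1.1 81. ] gap 0.1 px [[327.1, 209.7], [247.8, 190.3]]
tcp [529.2  91.3  73.6] F [ 0.8 -0.2  0.5] gap 15.8 t 43.55
shift units [-0.0264  0.0003 -0.0031]
closing yaw deg 75.48 tilt [-0.0781  0.0201 -0.9967]
[-0.03563685 -0.30911605  0.05353212]
```

Emit:
jog_arm(
  deltas=[
    [-0.007,0,-0.0006,0,0,0],
    [-0.007,0,-0.0006,0,0,0],
    [0,0,0,0,0,0],
  ],
)

```text
t: 43.85
tcp_pos: [534.7, 89.9, 73.8]
eef_rot: [-0.387, -3.036, -0.016]
ft_force: [-1.4, 0.3, 2.1]
finger_gap: 0.176
grasp_force: 35.0
```

Emit:
jog_arm(
  deltas=[
    [-0.006,0,-0.0005,0,0,0],
    [0,0,0,0,0,0],
  ],
)

```text
t: 44.05
tcp_pos: [537.1, 89.3, 73.9]
eef_rot: [-0.387, -3.036, -0.016]
ft_force: [-2.2, -0.1, 1.5]
finger_gap: 0.181
grasp_force: 35.0
```

Emit:
jog_arm(
  deltas=[
    [-0.004,0,-0.0004,0,0,0],
    [0,0,0,0,0,0],
  ],
)

```text
t: 44.25
tcp_pos: [537.7, 89.2, 73.9]
eef_rot: [-0.386, -3.034, -0.016]
ft_force: [-7.5, 1.6, 4.6]
finger_gap: 0.174
grasp_force: 35.0
```

```bash
python3 -c "
from pin import *
chk(-62,74); print(readout.observe()['torque'])"
```

```text
tcp in carrier [-63.8  -0.   73.9]
scene [(329, 213, 83.5)]
top [(249, 187, 24.5)]
bar [53.3  1.  81.4] gap 1.1 px [[328.7, 212.8], [248.9, 187.1]]
tcp [537.7  89.2  73.9] F [-6.3  2.   5.4] gap 15.7 t 44.35
shift units [-0.0045  0.     -0.0007]
closing yaw deg 75.49 tilt [-0.0812  0.0208 -0.9965]
[ 0.26289818  0.93099188 -0.00723481]
```

Emit:
jog_arm(
  deltas=[
    [-0.004,0,-0.0004,0,0,0],
    [0,0,0,0,0,0],
    [0.003,0,0,0,0,0],
    [0,0,0,0,0,0],
  ],
)

```text
t: 44.75
tcp_pos: [537.8, 89.1, 73.9]
eef_rot: [-0.386, -3.033, -0.016]
ft_force: [-8.4, 1.7, 5.4]
finger_gap: 0.179
grasp_force: 35.0
```

Emit:
jog_arm(
  deltas=[
    [0,0,0,0,0,0],
    [0,0,0,0,0,0],
    [0,0,0,0,0,0],
    [0,0,0,0,0,0],
  ],
  gripper=-0.2,
)

```text
t: 45.15
tcp_pos: [539.1, 88.7, 74.0]
eef_rot: [-0.387, -3.036, -0.016]
ft_force: [0.5, 0.3, 1.1]
finger_gap: 0.401
grasp_force: 0.0
```

Emit:
jog_arm(
  deltas=[
    [0,0,-0.05,0,0,0],
    [0,0,-0.08,0,-0.02,0],
    [0,0,-0.08,0,-0.019,0],
    [0,0,-0.08,0,0,0],
    [0,0,0,0,0,0],
    [0,0,0,0,0,0],
  ],
)

```text
t: 45.75
tcp_pos: [544.3, 87.4, 189.8]
eef_rot: [0.397, 3.116, 0.0]
ft_force: [0.1, -0.5, -0.2]
finger_gap: 0.399
grasp_force: 0.0
```

```bash
python3 -c "
from pin import *
a=cv2.resize(grab_frame('scene')[140:240,280:380],(600,600),interpolation=3)
cv2.imwrite('pics/p11.png',a)
chk(54,140)"
```

```text
tcp in carrier [-57.4  -0.2 188.9]
scene [(329, 211, 81.5)]
top [(183, 220, 20.0), (248, 187, 26.5)]
bar [52.   1.3 86.7] gap 0.1 px [[328.6, 211.0], [248.3, 187.2]]
tcp [543.7  87.4 188.5] F [ 0.5 -0.1 -0.1] gap 35.1 t 45.9
shift units [-0.2791  0.0007  0.1205]
closing yaw deg 75.48 tilt [-2.4e-03  1.0e-04 -1.0e+00]
```

View pics/p11.png

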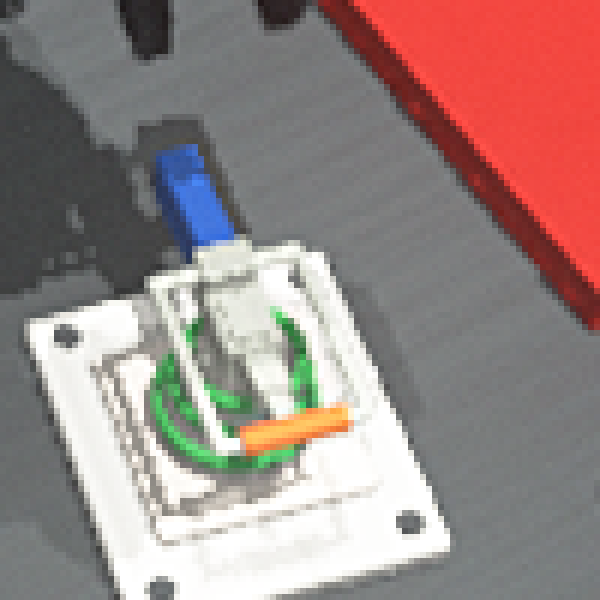

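The bar lies level just ahead of the nose at carrier (52, 1, 87), with the shoulder against the head. I'll press the bar gently straight down to make sure the loop is fully shut.

Emit:
jog_arm(
  deltas=[
    [-0.09,0,0,0,0,0],
    [-0.09,0,0,0,0,0],
    [-0.087,0,0,0,0,0],
    [0,0,0.08,0,0,0],
    [0,0,0.08,0,0,0],
    [0,0,0.06,0,0,0],
    [0,0,0,0,0,0],
    [0,0,0,0,0,0],
  ],
  gripper=-1,
  grip_force=10,
)

```text
t: 46.7
tcp_pos: [647.6, 60.6, 101.8]
eef_rot: [-0.397, -3.116, 0.0]
ft_force: [0.5, 0.7, -0.1]
finger_gap: 0.007
grasp_force: 0.0
```

Emit:
jog_arm(
  deltas=[
    [0,0,0.005,0,0,0],
    [0,0,0.005,0,0,0],
    [0,0,0,0,0,0],
  ],
)

```text
t: 47.0
tcp_pos: [647.7, 60.7, 98.3]
eef_rot: [0.397, 3.116, 0.0]
ft_force: [0.7, 0.1, 0.7]
finger_gap: 0.004
grasp_force: 0.0
```

Emit:
jog_arm(
  deltas=[
    [0,0,0.005,0,0,0],
    [0,0,0,0,0,0],
  ],
)

```text
t: 47.2
tcp_pos: [647.5, 60.7, 95.8]
eef_rot: [-0.397, -3.116, 0.0]
ft_force: [-0.3, 0.9, -0.9]
finger_gap: 0.006
grasp_force: 0.0
```

```bash
python3 -c "
from pin import *
print(car(readout.observe()['tcp_pos']))"
```

```text
[49.6 -0.1 95.8]
```

Emit:
jog_arm(
  deltas=[
    [0,0,0.005,0,0,0],
    [0,0,0,0,0,0],
  ],
)

```text
t: 47.4
tcp_pos: [647.5, 60.7, 93.6]
eef_rot: [-0.397, -3.116, -0.0]
ft_force: [-0.3, 1.2, -0.5]
finger_gap: 0.005
grasp_force: 0.1
```

Emit:
jog_arm(
  deltas=[
    [0,0,0.005,0,0,0],
    [0,0,0,0,0,0],
  ],
)

```text
t: 47.6
tcp_pos: [647.5, 60.6, 91.5]
eef_rot: [-0.397, -3.116, 0.0]
ft_force: [0.5, -0.7, 0.4]
finger_gap: 0.005
grasp_force: 0.1
```

Emit:
jog_arm(
  deltas=[
    [0,0,0.005,0,0,0],
    [0,0,0,0,0,0],
  ],
)

```text
t: 47.8
tcp_pos: [647.5, 60.7, 89.5]
eef_rot: [-0.397, -3.116, 0.0]
ft_force: [-0.1, 0.9, -1.0]
finger_gap: 0.01
grasp_force: 0.1
```

Emit:
jog_arm(
  deltas=[
    [0,0,0.004,0,0,0],
    [0,0,0,0,0,0],
  ],
)

```text
t: 48.0
tcp_pos: [647.5, 60.7, 88.0]
eef_rot: [-0.397, -3.116, 0.0]
ft_force: [-0.2, 0.2, 0.1]
finger_gap: 0.009
grasp_force: 0.1
```

Emit:
jog_arm(
  deltas=[
    [0,0,0.004,0,0,0],
    [0,0,0,0,0,0],
  ],
)

```text
t: 48.2
tcp_pos: [647.7, 60.6, 86.7]
eef_rot: [0.397, 3.116, -0.0]
ft_force: [0.9, 0.0, 0.8]
finger_gap: 0.007
grasp_force: 0.4
```

Emit:
jog_arm(
  deltas=[
    [0,0,0.004,0,0,0],
    [0,0,0,0,0,0],
  ],
)

```text
t: 48.4
tcp_pos: [647.8, 60.7, 85.6]
eef_rot: [0.397, 3.116, -0.0]
ft_force: [-0.3, -0.5, 3.9]
finger_gap: 0.005
grasp_force: 2.3
```

Emit:
jog_arm(
  deltas=[
    [0,0,0.004,0,0,0],
    [0,0,0,0,0,0],
  ],
)

```text
t: 48.6
tcp_pos: [647.8, 60.7, 84.5]
eef_rot: [0.397, 3.115, -0.0]
ft_force: [-2.7, -0.1, 7.6]
finger_gap: 0.007
grasp_force: 4.1
```

```bash
python3 -c "
from pin import *
print(car(readout.observe()['tcp_pos']))
for x in blobs('scene',grab_frame('scene'),'orange',5):
  if 250<x[0]<400 and 100<x[1]<300: print(x[:3])"
```

```text
[49.9 -0.  84.5]
(322.3148148148148, 216.29629629629628, 9.0)
```

Resistance starts at tip height 86.5 mm, which is where the shut bar should be. Now the red collars, small first.

Emit:
jog_arm(
  deltas=[
    [0,0,-0.03,0,0,0],
    [0,0,-0.08,0,0,0],
    [0,0,-0.1,0,0,0],
    [0,0,-0.05,0,0,0],
    [-0.033,-0.092,0,0,0,0],
    [-0.033,-0.092,0,0,0,0],
    [-0.033,-0.092,0,0,0,0],
    [-0.033,-0.092,0,0,0,0],
    [-0.033,-0.092,0,0,0,0],
    [0,0,0,0,0,0],
  ],
)

```text
t: 49.65
tcp_pos: [665.0, -138.7, 187.2]
eef_rot: [-0.405, -3.115, 0.001]
ft_force: [0.2, 0.6, -0.6]
finger_gap: 0.004
grasp_force: 0.0
```

Emit:
jog_arm(
  deltas=[
    [0,0,0.09,0,0,0],
    [0,0,0,0,0,0],
    [0,0,0,0,0,0],
    [0,0,0,0,0,0],
    [0,0,0,0,0,0],
  ],
  gripper=1,
  grip_force=20,
)

```text
t: 50.15
tcp_pos: [665.9, -133.7, 153.0]
eef_rot: [0.396, 3.114, -0.001]
ft_force: [0.5, -0.3, -0.2]
finger_gap: 0.432
grasp_force: 0.0
```

```bash
python3 -c "
from pin import *
rings(); chk(54,140); to(666.2,-134.4,4.5)"
```

```text
top red [364. 222.] xy [ 563.6 -250.8] diam 63.6
top red [322. 189.] xy [ 653.7 -134.7] diam 46.3
scene green [315. 210.] xy [594.   67.1] diam 64.4
scene red [207. 304.] xy [ 672.6 -254.5] diam 59.9
scene red [256. 274.] xy [ 666.8 -134. ] diam 50.0
scene red [193. 263.] xy [ 569.9 -239.2] diam 67.6
tcp in carrier [ 115.9 -183.9  152.5]
scene [(328, 211, 79.5), (271, 204, 17.0)]
top [(249, 187, 29.5)]
bar [51.9  0.3 86.3] gap 0.9 px [[328.3, 211.2], [248.9, 187.5]]
tcp [ 665.5 -133.9  151.9] F [-0.7 -0.1  0.3] gap 54.2 t 50.35
shift units [0.1545 0.46   0.0297]
closing yaw deg 75.49 tilt [ 6.e-04 -2.e-04 -1.e+00]
tcp [ 665.5 -133.9  151.9] F [-0.7 -0.1  0.3] gap 54.2 t 50.35
shift units [-0.0018 -0.0006  0.3685]
closing yaw deg 75.49 tilt [ 6.e-04 -2.e-04 -1.e+00]
```

Emit:
jog_arm(
  deltas=[
    [0,0,0,0,0,0],
    [0,0,0,0,0,0],
    [0,0,0,0,0,0],
    [-0.002,0,0.1,0,0,0],
    [0,0,0.1,0,0,0],
    [0,0,0.1,0,0,0],
    [0,0,0.068,0,0,0],
    [0,0,0,0,0,0],
  ],
)

```text
t: 51.15
tcp_pos: [666.0, -134.2, 2.7]
eef_rot: [-0.397, -3.115, -0.0]
ft_force: [-0.5, -0.2, -0.0]
finger_gap: 0.995
grasp_force: 0.0
```

Emit:
jog_arm(
  deltas=[
    [0,0,0,0,0,0],
    [0,0,0,0,0,0],
    [0,0,0,0,0,0],
    [0,0,0,0,0,0],
    [0,0,0,0,0,0],
    [0,0,0,0,0,0],
    [0,0,-0.095,0,0,0],
    [0,0,-0.1,0,0,0],
    [0,0,-0.1,0,0,0],
    [0,0,-0.1,0,0,0],
  ],
  gripper=-1,
)

```text
t: 52.15
tcp_pos: [665.9, -134.1, 163.8]
eef_rot: [-0.397, -3.116, -0.0]
ft_force: [0.4, -1.0, -0.9]
finger_gap: 0.553
grasp_force: 20.0
```

Emit:
jog_arm(
  deltas=[
    [0.0414,0.087,0,0,0,0],
    [0.0414,0.087,0,0,0,0],
    [0.0414,0.087,0,0,0,0],
    [0.0414,0.087,0,0,0,0],
    [0.0414,0.087,0,0,0,0],
    [0.0414,0.087,0,0,0,0],
    [0.0414,0.087,0,0,0,0],
    [0.0414,0.087,0,0,0,0],
    [0.0414,0.087,0,0,0,0],
    [0.0414,0.087,0,0,0,0],
  ],
)

```text
t: 53.15
tcp_pos: [592.5, 245.7, 162.3]
eef_rot: [-0.397, -3.116, 0.0]
ft_force: [0.4, 0.2, -0.7]
finger_gap: 0.551
grasp_force: 20.0
```

Emit:
jog_arm(
  deltas=[
    [0.0414,0.087,0,0,0,0],
    [0.0414,0.087,0,0,0,0],
    [0,0,0.08,0,0,0],
    [0,0,0.08,0,0,0],
    [0,0,0.08,0,0,0],
    [0,0,0.05,0,0,0],
    [0,0,0,0,0,0],
    [0,0,0,0,0,0],
  ],
)

```text
t: 53.95
tcp_pos: [578.7, 320.0, 47.0]
eef_rot: [0.397, 3.116, 0.0]
ft_force: [0.4, 0.2, 0.3]
finger_gap: 0.55
grasp_force: 20.0
```

```bash
python3 -c "
from pin import *
rings(); to(578,320,15)"
```

```text
top red [360. 220.] xy [ 567.9 -239.9] diam 68.6
top red [366. 183.] xy [ 670.5 -255.4] diam 60.4
scene green [315. 210.] xy [594.   67.1] diam 65.5
scene red [207. 304.] xy [ 672.6 -254.5] diam 60.0
scene red [193. 263.] xy [ 569.9 -239.3] diam 67.9
tcp [579.2 320.1  48. ] F [ 0.2  0.4 -0.7] gap 48.6 t 54.05
shift units [ 0.0031 -0.0012  0.0824]
closing yaw deg 75.48 tilt [ 2.5e-03  9.0e-04 -1.0e+00]
```

Emit:
jog_arm(
  deltas=[
    [0,0,0.05,0,0,0],
    [0,0,0.03,0,0,0],
    [0,0,0,0,0,0],
    [0,0,0,0,0,0],
  ],
)

```text
t: 54.45
tcp_pos: [578.7, 320.0, 14.9]
eef_rot: [0.397, 3.116, 0.0]
ft_force: [1.1, 0.2, 0.5]
finger_gap: 0.548
grasp_force: 20.0
```

Emit:
jog_arm(
  deltas=[
    [0,0,0,0,0,0],
    [0,0,0,0,0,0],
    [0,0,0,0,0,0],
    [0,0,0,0,0,0],
    [0,0,-0.1,0,0,0],
    [0,0,-0.1,0,0,0],
    [0,0,-0.1,0,0,0],
    [0,0,-0.08,0,0,0],
  ],
  gripper=1,
)

```text
t: 55.25
tcp_pos: [578.6, 320.0, 169.0]
eef_rot: [0.397, 3.114, 0.002]
ft_force: [0.8, 0.1, 1.1]
finger_gap: 0.997
grasp_force: 0.0
```

Emit:
jog_arm(
  deltas=[
    [-0.0234,-0.0971,0,0,0,0],
    [-0.0234,-0.0971,0,0,0,0],
    [-0.0234,-0.0971,0,0,0,0],
    [-0.0234,-0.0971,0,0,0,0],
    [-0.0234,-0.0971,0,0,0,0],
    [-0.0234,-0.0971,0,0,0,0],
    [-0.0234,-0.0971,0,0,0,0],
    [-0.0234,-0.0971,0,0,0,0],
    [-0.0234,-0.0971,0,0,0,0],
    [-0.0234,-0.0971,0,0,0,0],
  ],
)

```text
t: 56.25
tcp_pos: [571.5, -81.2, 166.5]
eef_rot: [0.397, 3.116, -0.0]
ft_force: [0.7, -0.8, -1.3]
finger_gap: 1.0
grasp_force: 0.0
```

Emit:
jog_arm(
  deltas=[
    [-0.0234,-0.0971,0,0,0,0],
    [-0.0234,-0.0971,0,0,0,0],
    [-0.0234,-0.0971,0,0,0,0],
    [-0.0234,-0.0971,0,0,0,0],
    [0,0,0.08,0,0,0],
    [0,0,0,0,0,0],
    [0,0,0,0,0,0],
    [0,0,0,0,0,0],
  ],
)

```text
t: 57.05
tcp_pos: [569.6, -238.9, 135.8]
eef_rot: [0.395, 3.115, -0.001]
ft_force: [-0.4, 0.2, -0.3]
finger_gap: 0.999
grasp_force: 0.0
```

```bash
python3 -c "
from pin import *
rings(); to(569,-239.6,4.5)"
```

```text
top red [364. 181.] xy [ 674.2 -252. ] diam 57.2
scene green [315. 210.] xy [594.   67.1] diam 65.5
scene red [207. 304.] xy [ 672.6 -254.5] diam 60.0
scene red [193. 262.] xy [ 570.  -239.1] diam 67.7
tcp [ 569.6 -239.   135.6] F [0.7 1.2 0.6] gap 87.8 t 57.15
shift units [ 0.0016 -0.0017  0.3278]
closing yaw deg 75.54 tilt [ 0.0017 -0.0011 -1.    ]
```

Emit:
jog_arm(
  deltas=[
    [0.001,-0.001,0.1,0,0,0],
    [0,0,0.1,0,0,0],
    [0,0,0.1,0,0,0],
    [0,0,0.027,0,0,0],
    [0,0,0,0,0,0],
  ],
)

```text
t: 57.65
tcp_pos: [568.6, -239.3, 3.6]
eef_rot: [-0.396, -3.116, -0.001]
ft_force: [0.8, -0.7, -0.0]
finger_gap: 1.002
grasp_force: 0.0
```

Emit:
jog_arm(
  deltas=[
    [0,0,0,0,0,0],
    [0,0,0,0,0,0],
    [0,0,0,0,0,0],
    [0,0,0,0,0,0],
    [0,0,0,0,0,0],
    [0,0,-0.095,0,0,0],
    [0,0,-0.1,0,0,0],
    [0,0,-0.1,0,0,0],
    [0,0,-0.1,0,0,0],
  ],
  gripper=-1,
)

```text
t: 58.55
tcp_pos: [568.2, -239.5, 163.1]
eef_rot: [-0.397, -3.116, -0.0]
ft_force: [0.6, 0.1, -1.4]
finger_gap: 0.745
grasp_force: 20.0
```

Emit:
jog_arm(
  deltas=[
    [0.0361,0.0939,0,0,0,0],
    [0.0361,0.0939,0,0,0,0],
    [0.0361,0.0939,0,0,0,0],
    [0.0361,0.0939,0,0,0,0],
    [0.0361,0.0939,0,0,0,0],
    [0.0361,0.0939,0,0,0,0],
    [0.0361,0.0939,0,0,0,0],
    [0.0361,0.0939,0,0,0,0],
    [0.0361,0.0939,0,0,0,0],
    [0.0361,0.0939,0,0,0,0],
  ],
)

```text
t: 59.55
tcp_pos: [522.3, 161.7, 161.6]
eef_rot: [0.397, 3.116, -0.0]
ft_force: [0.3, 0.0, -1.6]
finger_gap: 0.748
grasp_force: 20.0
```

Emit:
jog_arm(
  deltas=[
    [0.0361,0.0939,0,0,0,0],
    [0.0361,0.0939,0,0,0,0],
    [0.0361,0.0939,0,0,0,0],
    [0.0361,0.0939,0,0,0,0],
    [0,0,0.08,0,0,0],
    [0,0,0.08,0,0,0],
    [0,0,0.08,0,0,0],
    [0,0,0.05,0,0,0],
    [0,0,0,0,0,0],
    [0,0,0,0,0,0],
  ],
)

```text
t: 60.55
tcp_pos: [504.9, 320.2, 46.1]
eef_rot: [0.397, 3.116, 0.0]
ft_force: [1.2, 0.5, -1.4]
finger_gap: 0.745
grasp_force: 20.0
```

```bash
python3 -c "
from pin import *
rings(); to(505,320,15)"
```

```text
top red [366. 183.] xy [ 670.5 -255.4] diam 60.4
scene green [315. 210.] xy [594.   67.1] diam 65.5
scene red [207. 304.] xy [ 672.6 -254.5] diam 60.0
scene red [379. 135.] xy [481.3 348.1] diam 37.5
tcp [505.4 320.4  47. ] F [-1.  -0.7 -1.1] gap 65.6 t 60.65
shift units [ 0.0008 -0.0012  0.08  ]
closing yaw deg 75.49 tilt [ 2.4e-03  9.0e-04 -1.0e+00]
```

Emit:
jog_arm(
  deltas=[
    [0,0,0.05,0,0,0],
    [0,0,0.028,0,0,0],
    [0,0,0,0,0,0],
    [0,0,0,0,0,0],
  ],
)

```text
t: 61.05
tcp_pos: [504.9, 320.2, 14.9]
eef_rot: [0.397, 3.116, 0.001]
ft_force: [-0.0, 0.3, -1.3]
finger_gap: 0.747
grasp_force: 20.0
```

Emit:
jog_arm(
  deltas=[
    [0,0,0,0,0,0],
    [0,0,0,0,0,0],
    [0,0,0,0,0,0],
    [0,0,0,0,0,0],
    [0,0,-0.1,0,0,0],
    [0,0,-0.1,0,0,0],
    [0,0,-0.1,0,0,0],
    [0,0,-0.1,0,0,0],
    [0,0,0,0,0,0],
  ],
  gripper=1,
)

```text
t: 61.95
tcp_pos: [506.5, 320.9, 180.0]
eef_rot: [0.396, 3.108, 0.008]
ft_force: [0.7, -0.3, -0.9]
finger_gap: 1.0
grasp_force: 0.0
```

Emit:
jog_arm(
  deltas=[
    [-0.0509,-0.0858,0,0,0,0],
    [-0.0509,-0.0858,0,0,0,0],
    [-0.0509,-0.0858,0,0,0,0],
    [-0.0509,-0.0858,0,0,0,0],
    [-0.0509,-0.0858,0,0,0,0],
    [-0.0509,-0.0858,0,0,0,0],
    [-0.0509,-0.0858,0,0,0,0],
    [-0.0509,-0.0858,0,0,0,0],
    [-0.0509,-0.0858,0,0,0,0],
    [-0.0509,-0.0858,0,0,0,0],
  ],
)

```text
t: 62.95
tcp_pos: [615.7, -64.8, 173.5]
eef_rot: [-0.397, -3.115, -0.0]
ft_force: [0.3, 0.6, 0.7]
finger_gap: 0.998
grasp_force: 0.0
```

Emit:
jog_arm(
  deltas=[
    [-0.0509,-0.0858,0,0,0,0],
    [-0.0509,-0.0858,0,0,0,0],
    [-0.0509,-0.0858,0,0,0,0],
    [-0.0509,-0.0858,0,0,0,0],
    [-0.0509,-0.0858,0,0,0,0],
    [0,0,0,0,0,0.06],
    [0,0,0,0,0,0.06],
    [0,0,0,0,0,0.06],
    [0,0,0,0,0,0.06],
    [0,0,0,0,0,0.06],
  ],
)

```text
t: 63.95
tcp_pos: [671.0, -254.8, 173.1]
eef_rot: [-1.347, -2.836, -0.0]
ft_force: [-0.5, -0.5, 0.1]
finger_gap: 0.997
grasp_force: 0.0
```

Emit:
jog_arm(
  deltas=[
    [0,0,0,0,0,0.06],
    [0,0,0,0,0,0.06],
    [0,0,0,0,0,0],
    [0,0,0,0,0,0],
    [0,0,0,0,0,0],
  ],
)

```text
t: 64.45
tcp_pos: [671.2, -254.8, 173.9]
eef_rot: [-1.683, -2.652, 0.0]
ft_force: [-0.6, 0.2, 0.5]
finger_gap: 0.996
grasp_force: 0.0
```

```bash
python3 -c "
from pin import *
rings(); to(671.6,-254.9,5)"
```

```text
scene green [315. 210.] xy [594.   67.1] diam 65.1
scene red [207. 304.] xy [ 672.9 -254.6] diam 57.4
tcp [ 671.2 -254.9  174.1] F [ 0.4 -0.4  0.3] gap 88.3 t 64.55
shift units [-0.0006  0.0009  0.4227]
closing yaw deg 25.17 tilt [-2.e-04  1.e-04 -1.e+00]
```

Emit:
jog_arm(
  deltas=[
    [0,0.001,0.1,0,0,0],
    [0,0,0.1,0,0,0],
    [0,0,0.1,0,0,0],
    [0,0,0.1,0,0,0],
    [0,0,0.022,0,0,0],
    [0,0,0,0,0,0],
  ],
)

```text
t: 65.15
tcp_pos: [671.3, -254.5, 4.9]
eef_rot: [-1.684, -2.65, 0.0]
ft_force: [0.1, 0.5, 0.4]
finger_gap: 1.002
grasp_force: 0.0
```

Emit:
jog_arm(
  deltas=[
    [0,0,0,0,0,0],
    [0,0,0,0,0,0],
    [0,0,0,0,0,0],
    [0,0,0,0,0,0],
    [0,0,0,0,0,0],
    [0,0,0,0,0,0],
    [0,0,-0.1,0,0,0],
    [0,0,-0.1,0,0,0],
    [0,0,-0.1,0,0,0],
    [0,0,-0.1,0,0,0],
  ],
  gripper=-1,
)

```text
t: 66.15
tcp_pos: [671.3, -254.5, 166.7]
eef_rot: [-1.686, -2.65, 0.0]
ft_force: [0.9, -0.3, -0.8]
finger_gap: 0.645
grasp_force: 20.0
```

Emit:
jog_arm(
  deltas=[
    [0,0,0,0,0,-0.06],
    [0,0,0,0,0,-0.06],
    [0,0,0,0,0,-0.06],
    [0,0,0,0,0,-0.06],
    [0,0,0,0,0,-0.06],
    [0,0,0,0,0,-0.06],
    [0,0,0,0,0,-0.06],
  ],
)

```text
t: 66.85
tcp_pos: [671.5, -254.6, 164.9]
eef_rot: [-0.389, -3.117, -0.001]
ft_force: [-0.3, 0.4, -1.5]
finger_gap: 0.646
grasp_force: 20.0
```

```bash
python3 -c "
from pin import *
to(432,320,165)"
```

```text
tcp [ 671.5 -254.6  164.9] F [-0.3  0.4 -1.5] gap 56.8 t 66.85
shift units [9.3310e-01 1.2455e+00 8.0000e-04]
closing yaw deg 75.79 tilt [-7.e-04  5.e-04 -1.e+00]
```

Emit:
jog_arm(
  deltas=[
    [0.0585,0.0778,0,0,0,0],
    [0.0585,0.0778,0,0,0,0],
    [0.0585,0.0778,0,0,0,0],
    [0.0585,0.0778,0,0,0,0],
    [0.0585,0.0778,0,0,0,0],
    [0.0585,0.0778,0,0,0,0],
    [0.0585,0.0778,0,0,0,0],
    [0.0585,0.0778,0,0,0,0],
    [0.0585,0.0778,0,0,0,0],
    [0.0585,0.0778,0,0,0,0],
  ],
)

```text
t: 67.85
tcp_pos: [522.1, 106.6, 165.3]
eef_rot: [-0.397, -3.116, -0.0]
ft_force: [-0.0, 0.5, -0.1]
finger_gap: 0.646
grasp_force: 20.0
```

Emit:
jog_arm(
  deltas=[
    [0.0585,0.0778,0,0,0,0],
    [0.0585,0.0778,0,0,0,0],
    [0.0585,0.0778,0,0,0,0],
    [0.0585,0.0778,0,0,0,0],
    [0.0585,0.0778,0,0,0,0],
    [0.0585,0.0778,0,0,0,0],
    [0,0,0.08,0,0,0],
    [0,0,0.08,0,0,0],
    [0,0,0.08,0,0,0],
    [0,0,0.05,0,0,0],
  ],
)

```text
t: 68.85
tcp_pos: [432.9, 320.8, 47.1]
eef_rot: [-0.396, -3.114, 0.002]
ft_force: [1.0, 0.8, -0.8]
finger_gap: 0.645
grasp_force: 20.0
```

Emit:
jog_arm(
  deltas=[
    [0,0,0,0,0,0],
    [0,0,0,0,0,0],
  ],
)

```text
t: 69.05
tcp_pos: [434.2, 321.3, 50.0]
eef_rot: [0.397, 3.116, 0.0]
ft_force: [0.2, -0.8, -0.9]
finger_gap: 0.644
grasp_force: 20.0
```

```bash
python3 -c "
from pin import *
to(432,320,15)"
```

```text
tcp [434.2 321.3  50. ] F [ 0.2 -0.8 -0.9] gap 56.7 t 69.05
shift units [ 0.0045 -0.0045  0.0874]
closing yaw deg 75.48 tilt [ 3.e-04  1.e-04 -1.e+00]
```

Emit:
jog_arm(
  deltas=[
    [0.004,-0.004,0.05,0,0,0],
    [0,0,0.035,0,0,0],
    [0,0,0,0,0,0],
  ],
)

```text
t: 69.35
tcp_pos: [431.5, 319.8, 14.7]
eef_rot: [-0.397, -3.115, 0.001]
ft_force: [-0.8, -0.6, -0.9]
finger_gap: 0.646
grasp_force: 20.0
```

Emit:
jog_arm(
  deltas=[
    [0,0,0,0,0,0],
    [0,0,0,0,0,0],
    [0,0,0,0,0,0],
    [0,0,0,0,0,0],
    [0,0,-0.1,0,0,0],
    [0,0,-0.1,0,0,0],
    [0,0,-0.1,0,0,0],
    [0,0,-0.1,0,0,0],
    [0,0,-0.1,0,0,0],
  ],
  gripper=1,
)

```text
t: 70.25
tcp_pos: [431.7, 319.9, 217.5]
eef_rot: [0.397, 3.116, 0.0]
ft_force: [0.4, 0.5, -0.7]
finger_gap: 1.003
grasp_force: 0.0
```

Emit:
jog_arm(
  deltas=[
    [0.08,0.08,0,0,0,0],
    [0.08,0.08,0,0,0,0],
    [0.08,0.08,0,0,0,0],
    [0.08,0.08,0,0,0,0],
    [0,0,0,0,0,0],
    [0,0,0,0,0,0],
    [0,0,0,0,0,0],
  ],
)

```text
t: 70.95
tcp_pos: [340.8, 475.2, 215.5]
eef_rot: [0.398, 3.116, -0.0]
ft_force: [-0.3, 0.5, 0.3]
finger_gap: 1.004
grasp_force: 0.0
```

```bash
python3 -c "
from pin import *
chk(54,140)
a=grab_frame('top')[130:330,100:300]; b=grab_frame('scene')[90:240,270:450]
cv2.imwrite('pics/p12.png',np.hstack([cv2.resize(a,(400,400),interpolation=3),cv2.resize(b[:150,:150],(400,400),interpolation=3)]))"
```

```text
tcp in carrier [-351.1  324.4  215.5]
scene [(328, 211, 78.5)]
top [(249, 187, 28.5)]
bar [51.8  0.3 86.4] gap 0.9 px [[328.3, 211.1], [248.8, 187.5]]
tcp [341.  475.1 215.6] F [ 0.3 -0.7  0. ] gap 87.9 t 71.05
shift units [-1.0138 -0.8089  0.1891]
closing yaw deg 75.38 tilt [ 2.e-04 -0.e+00 -1.e+00]
```

View pics/p12.png

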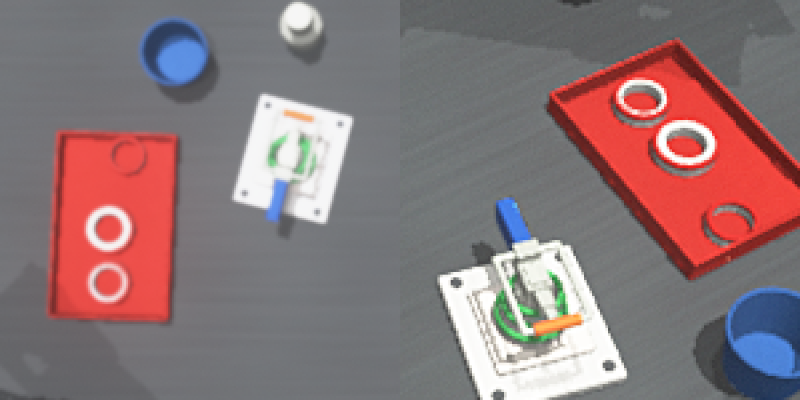

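All three red collars lie in the tray. The pin is home with its loop shut at carrier (52, 0, 86), the green stack is in place, and the robot is clear. I'm handing in.

```bash
python3 -c "
from rig import arm
print(arm.finish_job())"
```

```text
the job is handed in; nothing more can be done
None
```

I handed the job in, and no verdict came back. The last pictures show the green collars on the post in order (large, medium, small), the pin through the cross hole with its loop shut, the three red collars in the tray, and the arm clear of everything. The pin slipped back about 15 mm while I was first closing the loop, so I pushed it home again.

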